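# Push the wood offcut through the flap of the offcut chute

### The arm

A 7-joint arm with a two-finger parallel gripper is mounted at the origin on the work surface; the furniture and walls round the work are solid. World frame = base frame: x ahead of the robot, y to its left, z up, the work surface at z = 0. Lengths are in mm, angles in rad, forces in N, time in s.
With the tool pointing down it reaches from about 400 to 875 mm from the base axis. Payload 4.4 kg.
Tool frame: the origin (TCP) lies at the very end of the fingers, on their centre line; the grasp point (between the pads) lies 19 mm behind it; z points along the fingers, x is the direction in which the jaws open and shut, and the axes are right-handed (so a half turn about z gives the same grasp; the last joint's range is limited). The gripper opens to 85 mm and grips with 20 to 120 N. Pads are 22 mm wide; open, the fingers measure 114 mm over their backs; the gripper's body (76 mm by 85 mm) begins 54 mm behind the grasp point. The pads swing forward as they close: fully open they stand 13 mm farther back than shut.
Start: joints at [1.203, 0.628, 0.038, 1.517, -0.027, 0.996, -0.02], TCP at [193.233, -620.628, 231.313] pointing down, gripper open.
Joint ranges: [-3.06, 3.06], [-0.37, 2.12], [-1.25, 1.32], [0.18, 2.47], [-1.1, 4.24], [0.23, 1.98], [-2.94, 2.94]. Speed limits (rad/s): [2.57, 2.57, 3.14, 3.14, 3.14, 3.14, 3.14].

### API

Orientations are given as [roll, pitch, yaw] about the fixed x, y, z axes, in that order (R = Rz(yaw) Ry(pitch) Rx(roll)).
In Python, from cell import ctrl, get_image, job, models gives the robot as it stands.
- The arm moves only by the tool move_arm, never from a script. Its argument "moves" is a list that holds one entry, the list of rows, each a list of 6 numbers: the shift along the tool's x, y, z in m, then the turn, a rotation vector about the tool's x, y, z in rad. A call has 1 to 20 rows; each row is the pose to reach, as a shift and turn from the pose commanded when the call began, along the tool's axes at that moment; what a row does not reach only later rows make up. A row lasts 1/8 s, in which the tool goes at most 62.5 mm and 10.7 degrees, less where a joint would pass 70% of its speed; a pose out of reach is approached as far as the arm can. A call with a gripper value outside its range is refused whole. "jaw" is the opening, from 0 (shut) to 1 (fully open), set as the call begins (left out, the last holds). The fingers move at their own pace and stop on an object; the grip force is fixed at half the most. Time passes only in rows, so rows that repeat a pose let the fingers close. It gives the time, the measured TCP pose, the force and the opening at its end, in the units of the state.
- ctrl.read_state(): the state, without advancing time (a new reading comes with each control period).
- get_image(name): name is "side" or "top" or "wrist"; returns a dict with "color" (384x512x3 uint8, blue, green, red), "fov_y" (degrees; the focal length in pixels is half the picture's height over the tangent of half this angle, whatever the lens; pixels are square), "cx", "cy" (the principal point, pixels), "origin" and "orientation" of the camera in the world; the wrist camera has in their place "hand_eye" (4x4, takes a point from camera to tool coordinates, whose origin is the TCP and whose axes are the tool frame's). Camera axes: x right, y up, looking along -z (the intrinsics and any distortion apply to the point x, -y, -z); pixel columns grow to the right and rows downward; lengths in mm; the calibration is good to about 2 mm. A picture is of the moment at which its call begins: read the wrist's pose just before it. There is no depth.
- job.finish_job(): hands the job in, once; it reports no verdict.
Trained networks look in the newest picture that a camera, given by its name, has taken for a name from the list of things; names that differ only in an ending like _2 or _b are one class to them, and where a whole thing is asked for, a point or a joint stands for the part that bears it (a point fixed in the world has none). Each returns a list of dicts, best first, with "score" (0 to 1); they miss things now and then, are a little off and sometimes report something else, mostly with a low value. They report only what shows in the picture. A call takes as long as a camera call.
- models.cut_out(camera, thing): "pixels" (384x512 bool, what is visible of it) and "uv" ([column, row] in pixels, amid what is visible of it).
- models.place_of(camera, thing): "uv" ([column, row] in pixels: a listed point, or the origin of a listed thing).
The state is a dict: "clock": time; "qpos": joint angles; "qd": joint speeds; "tau": joint torques, N m; "eef_pos": TCP position; "tool_rot": TCP orientation; "force": force on the tool from outside, world axes, zero at the start; "torque": the same for the moment, N m; "width": finger opening in mm.
Only numpy, scipy, OpenCV 4.12 (cv2) and the standard library are available. Lean on these libraries where they do the work, as an engineer would, in place of code of your own. Each camera call takes 0.05 s, during which the arm holds its last target.

### The job

Clear the wood offcut off the bench into the offcut chute: slide it along the bench top to the chute's mouth, push it in broadside under the hanging flap until it drops into the hopper behind, then draw the fingers back out so that the flap swings fully shut. Only push it, gently, with the fingers: never pinch or lift it, and leave the sanding block, the try square and the pencil where they lie.

Things in the scene. Friction and masses are not known exactly. Their poses are not given: they have to be found in the camera images.
- offcut: Loose plain block of wood, 45 x 140 x 32 mm (its x, y, z), 0.11 kg give or take 30 per cent. Lies flat on the bench before the chute, its length roughly along the bench's far edge (up to 0.3 rad off), up to 50 mm left or right of the mouth's middle. Origin: centre of its underside; x across its width, y along its length, z up.
- chute: Grey sheet-steel chute fixed on the far edge of the bench, 92 mm high, 184 mm wide, clear window in its roof; its place along the edge varies. Origin: on the bench top, middle of the mouth, in the plane of the shut flap; x points level into the chute, away from the robot, y left along the mouth, z up. Mouth: 160 mm wide between two posts (fronts at x = -14 mm), 62 mm high.
- header (a point): Middle of the lower front edge of the rigid header over the mouth, 62 mm above the bench, 8 mm before the flap's plane; the header rises 30 mm from there and runs right across. Upright fingers are stopped by it; fingers leaned 30 to 45 degrees, tips ahead, can reach some 25 mm past the flap's plane beneath it.
- drop_edge (a point): Middle of the edge inside the chute, 36 mm past the flap's plane, where the floor (level with the bench) ends and the hopper begins: 88 mm long in x, 176 mm wide, 122 mm deep. Pushed in broadside, the offcut tips off and drops once its middle is 26 to 38 mm past the flap's plane, its rear face then 4 to 16 mm past it.
- wing_left (a point): Top of the near, outer end of the fixed left guide wing, a 4 mm sheet 39 mm high that splays from the left post (inner face at y = +80 mm of the chute) towards the robot to y = +117 mm, x = -62 mm.
- wing_right (a point): Top of the near, outer end of the fixed right guide wing, a 4 mm sheet 39 mm high that splays from the right post (inner face at y = -80 mm of the chute) towards the robot to y = -117 mm, x = -62 mm.
- flap (a joint): Angle of the chute's flap about its horizontal hinge rod along the top of the mouth, 0 = hanging upright and shut, growing to at most 1.45 rad as its lower edge swings into the chute. It is light (0.045 kg), has no catch or spring, opens when the offcut or a finger is pushed against it and falls shut under its own weight when nothing holds it up.
- flap_edge (a point): Middle of the lower edge of the flap, a stiff grey plastic sheet with a metal edging, 166 mm wide and 3 mm thick, hinge axis 68 mm above the bench, lower edge 4 mm above the bench when shut.
- sanding_block: Loose brown sanding block 60 x 100 x 31 mm to the left of the chute, shorter and wider than the offcut; origin: centre of its underside. Not to be moved.
- try_square: Loose try square with a wooden stock, 197 x 111 x 18 mm, at the right on the near part of the bench; origin: centre of its underside. Not to be moved.
- pencil: Loose red carpenter's pencil, 165 mm long and 9 mm thick, near the robot's edge of the bench; origin: centre of its underside. Not to be moved.

How it is judged:
By the outcome, as a careful person would: the job done as asked, in the order asked, and still so for the second after the job is handed in, with the robot touching nothing.
It also fails if it takes over 67 s, if anything falls off the work surface, if the arm or the gripper's body presses on something with over 40 N, if the wrist force passes 120 N, or if a joint passes its speed limit or range.

## Working session

There is one attempt and no reset: what is moved stays moved. The work goes in short steps, Python scripts to look and compute and a tool call to move; the robot and the scene stay as the last step left them, time stands still between calls to the robot, and variables do not carry over. Pictures are saved under pics/ and viewed, and the job is handed in when it is done.

Besides the shell and the picture viewer there is one more tool, called after "Request:" as name(argument=value, ...), one argument or row to a line, values as JSON. move_arm: Moves the arm, as the interface text tells. Its arguments: {"type":"object","properties":{"moves":{"type":"array","items":{"type":"array","items":{"type":"array","items":{"type":"number"}}}},"jaw":{"type":"number"}},"required":["moves"]}

```bash
ls; mkdir -p pics; cat > h.py <<'E'
import numpy as np, cv2
from scipy.spatial.transform import Rotation as R
from cell import ctrl, get_image, job, models
def ray(im,uv):
    h=im["color"].shape[0]; f=h/2/np.tan(np.radians(im["fov_y"])/2)
    d=np.array([(uv[0]-im["cx"])/f,-(uv[1]-im["cy"])/f,-1.0])
    o=np.array(im["orientation"])
    M=o if o.shape==(3,3) else R.from_euler('xyz',o).as_matrix()
    return np.array(im["origin"],float),M@d
def onz(im,uv,z):
    o,d=ray(im,uv); return o+d*(z-o[2])/d[2]
E
python3 - <<'E'
from h import *
s=ctrl.read_state()
for k in s: print(k,np.round(s[k],3))
for c in ["top","side","wrist"]:
    im=get_image(c); cv2.imwrite(f"pics/{c}0.png",im["color"]); print(c,{k:np.round(v,3).tolist() for k,v in im.items() if k!="color"}, [k for k in im])
    for t in ["offcut","chute","header","drop_edge","wing_left","wing_right","flap_edge","sanding_block","try_square","pencil"]:
        r=models.place_of(c,t)
        if r:
            print(c,t,[(np.round(q["uv"],1).tolist(),round(q["score"],2)) for q in r[:2]], np.round(onz(im,r[0]["uv"],0),0) if c!="wrist" else "")
E
```

```text
pics
clock 0.0
qpos [ 1.203  0.629  0.038  1.518 -0.027  0.996 -0.02 ]
qd [ 0.001 -0.     0.001 -0.     0.001  0.     0.002]
tau [ 1.0000e-03 -5.6339e+01  1.2260e+00 -1.9344e+01  1.1000e-02  1.1000e-02
  0.0000e+00]
eef_pos [ 193.042 -620.021  230.385]
tool_rot [ 3.142e+00  2.000e-03 -1.269e+00]
force [-0.046  0.147 -0.581]
torque [-0.011  0.015  0.019]
width 85.444
top {'fov_y': 48.496, 'cx': 257.559, 'cy': 191.364, 'origin': [342.927, -157.51, 1034.426], 'orientation': [0.175, 0.018, -1.542]} ['color', 'fov_y', 'cx', 'cy', 'origin', 'orientation']
top offcut [([264.5, 185.4], 0.96)] [ 541. -150.    0.]
top chute [([259.9, 141.3], 0.69)] [ 653. -136.    0.]
top header [([258.1, 135.7], 0.94)] [ 668. -131.    0.]
top wing_left [([212.0, 156.8], 0.63), ([260.8, 143.2], 0.48)] [610. -17.   0.]
top wing_right [([308.5, 162.5], 0.62)] [ 601. -258.    0.]
top flap_edge [([260.6, 139.6], 0.72)] [ 658. -137.    0.]
top sanding_block [([142.1, 153.1], 0.9)] [615. 160.   0.]
top try_square [([387.5, 245.1], 0.82)] [ 403. -449.    0.]
top pencil [([233.0, 249.8], 0.76)] [381. -78.   0.]
side {
[... 335 characters left out ...]
, 183.5], 0.61)] [ 720. -240.   -0.]
side drop_edge [([198.8, 195.4], 0.68)] [ 697. -145.    0.]
side wing_left [([201.4, 207.5], 0.91)] [645. -74.   0.]
side wing_right [([241.1, 173.3], 0.96)] [ 654. -366.    0.]
side flap_edge [([209.8, 200.0], 0.78)] [ 648. -128.    0.]
side sanding_block [([163.5, 250.1], 0.64)] [613. 152.   0.]
side try_square [([316.5, 175.7], 0.86), ([196.4, 195.3], 0.63)] [ 395. -433.    0.]
side pencil [([293.3, 222.0], 0.49)] [372. -84.   0.]
wrist {'fov_y': 68.883, 'cx': 257.601, 'cy': 187.026, 'hand_eye': [[1.0, -0.0, -0.0, -0.728], [-0.0, -0.965, -0.262, -65.246], [-0.0, 0.262, -0.965, -142.639], [0.0, 0.0, 0.0, 1.0]]} ['color', 'fov_y', 'cx', 'cy', 'hand_eye']
```

View pics/top0.png

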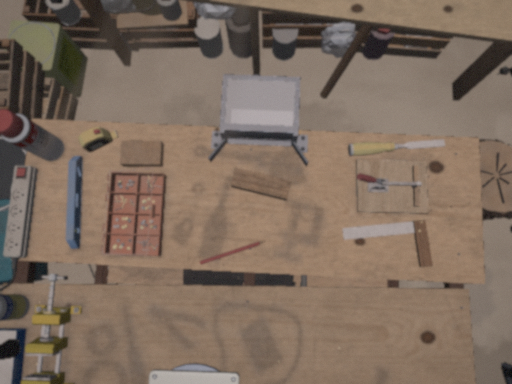

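View pics/side0.png

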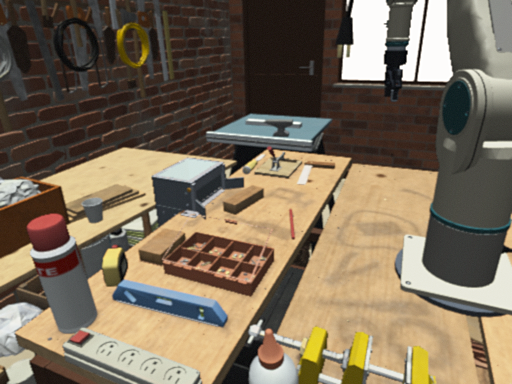

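```bash
python3 - <<'E'
from h import *
im=get_image("top")
P=lambda t,z:np.round(onz(im,models.place_of("top",t)[0]["uv"],z),1)
print("wl",P("wing_left",39),"wr",P("wing_right",39),"hdr",P("header",62),"flap",P("flap_edge",4),"chute",P("chute",0))
m=models.cut_out("top","offcut")[0]["pixels"].astype(np.uint8)
c=max(cv2.findContours(m,0,1)[0],key=cv2.contourArea)[:,0]
w=np.array([onz(im,p,32)[:2] for p in c],np.float32)
print(cv2.minAreaRect(w)); print(np.round(cv2.boxPoints(cv2.minAreaRect(w)),1))
im2=im["color"][60:260,180:340]; cv2.imwrite("pics/tz.png",cv2.resize(im2,None,fx=3,fy=3,interpolation=2))
v=im["color"].copy(); 
sd=get_image("side")
cv2.imwrite("pics/sz.png",cv2.resize(sd["color"][140:260,130:300],None,fx=4,fy=4,interpolation=2))
for t,z in [("wing_left",39),("wing_right",39),("header",62),("flap_edge",4),("chute",0),("drop_edge",0)]:
  print("side",t,np.round(onz(sd,models.place_of("side",t)[0]["uv"],z),1))
E
```

```text
Traceback (most recent call last):
IndexError: list index out of range
```

```bash
cat > look.py <<'E'
from h import *
import sys
def P(c,im,t,z):
    r=models.place_of(c,t)
    return [(np.round(onz(im,q["uv"],z),1).tolist(),round(q["score"],2)) for q in r[:2]]
def offc(im,z=32,cam="top"):
    r=models.cut_out(cam,"offcut")
    if not r: return None
    m=r[0]["pixels"].astype(np.uint8)
    c=max(cv2.findContours(m,0,1)[0],key=cv2.contourArea)[:,0]
    w=np.array([onz(im,p,z)[:2] for p in c],np.float32)
    return cv2.minAreaRect(w), np.round(cv2.boxPoints(cv2.minAreaRect(w)),1).tolist(), r[0]["score"]
if __name__=="__main__":
    tag=sys.argv[1]
    for c in ["top","side"]:
        im=get_image(c)
        for t,z in [("wing_left",39),("wing_right",39),("header",62),("flap_edge",4),("chute",0),("drop_edge",0),("offcut",0)]:
            print(c,t,P(c,im,t,z))
        if c=="top": print(offc(im)); cv2.imwrite(f"pics/t{tag}.png",cv2.resize(im["color"][60:260,180:340],None,fx=3,fy=3,interpolation=2))
        else: cv2.imwrite(f"pics/s{tag}.png",cv2.resize(im["color"][140:260,130:300],None,fx=4,fy=4,interpolation=2))
E
python3 look.py 1
```

```text
top wing_left [([596.8, -17.3, 39.0], 0.58)]
top wing_right [([590.4, -251.4, 39.0], 0.7)]
top header [([649.5, -139.5, 62.0], 0.59)]
top flap_edge [([645.2, -138.8, 4.0], 0.82)]
top chute [([658.0, -137.4, 0.0], 0.89)]
top drop_edge [([696.7, -137.1, 0.0], 0.67)]
top offcut [([539.7, -150.8, 0.0], 0.8)]
(((538.1926879882812, -140.0421142578125), (138.66151428222656, 52.240936279296875), 77.99871063232422), [[498.20001220703125, -202.39999389648438], [549.2999877929688, -213.3000030517578], [578.2000122070312, -77.69999694824219], [527.0999755859375, -66.80000305175781]], 0.69)
side wing_left [([606.8, -15.8, 39.0], 0.95), ([614.5, -71.0, 39.0], 0.34)]
side wing_right [([590.3, -251.4, 39.0], 0.94)]
side header [([638.8, -121.9, 62.0], 0.84)]
side flap_edge [([664.5, -132.9, 4.0], 0.94)]
side chute [([658.4, -129.0, 0.0], 0.6), ([620.7, 143.9, 0.0], 0.39)]
side drop_edge [([690.0, -136.0, 0.0], 0.61)]
side offcut [([532.1, -133.7, 0.0], 0.6)]
```

View pics/t1.png

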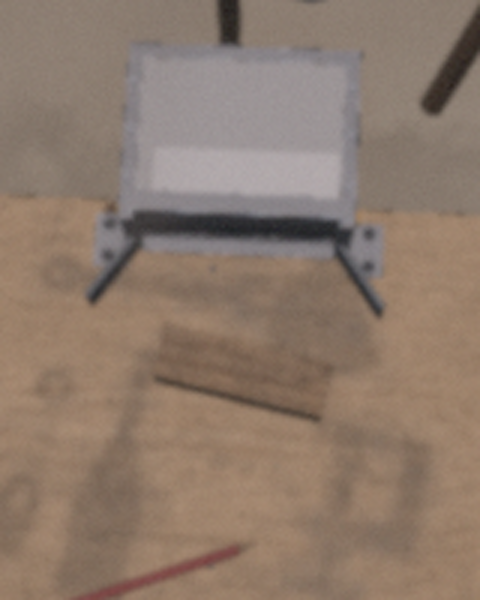

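View pics/s1.png

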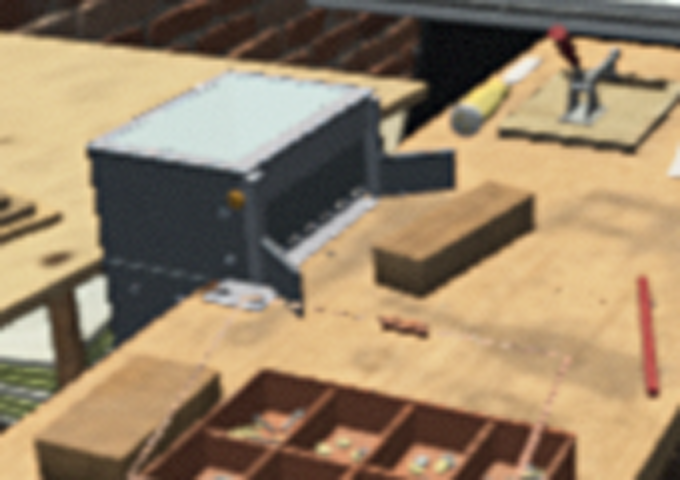

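```bash
cat > fit.py <<'E'
from h import *
from scipy.optimize import minimize
def proj(im,P):
    h=im["color"].shape[0]; f=h/2/np.tan(np.radians(im["fov_y"])/2)
    M=R.from_euler('xyz',im["orientation"]).as_matrix()
    c=(np.asarray(P)-np.array(im["origin"]))@M
    return np.stack([im["cx"]+f*c[:,0]/-c[:,2], im["cy"]-f*c[:,1]/-c[:,2]],1)
def box(x,y,a,L=(45,140,32)):
    c=np.array([[i*L[0]/2,j*L[1]/2,k*L[2]] for i in(-1,1) for j in(-1,1) for k in(0,1)])
    return c@R.from_euler('z',a).as_matrix().T+[x,y,0]
def iou(im,m,p):
    u=proj(im,box(*p)); hull=cv2.convexHull(u.astype(np.float32))
    b=np.zeros((384*4,512*4),np.uint8); cv2.fillConvexPoly(b,np.round(hull*4+1.5).astype(int),1)
    M=cv2.resize(m.astype(np.uint8),None,fx=4,fy=4,interpolation=0)
    return (b&M).sum()/(b|M).sum()
def fit(ims,p0):
    def cost(q): return -sum(iou(im,m,(q[0]*10,q[1]*10,q[2]/10)) for im,m in ims)
    q0=np.array([p0[0]/10,p0[1]/10,p0[2]*10])
    r=minimize(cost,q0,method='Nelder-Mead',options=dict(initial_simplex=[q0,q0+[1,0,0],q0+[0,1,0],q0+[0,0,1]],xatol=.01,fatol=1e-4))
    return np.round([r.x[0]*10,r.x[1]*10,r.x[2]/10],3), r.fun/len(ims)
def offfit(p0,cams=("top","side"),tag=None):
    L=[]
    for c in cams:
        im=get_image(c); r=models.cut_out(c,"offcut")
        if r: 
            L.append((im,r[0]["pixels"])); print(c,r[0]["score"],r[0]["pixels"].sum(),fit(L[-1:],p0))
    return fit(L,p0)
E
python3 - <<'E'
from fit import *
print(offfit((540,-142,-.21)));print(offfit((540,-142,-.21)))
acc={}
for c in ["top","side"]*3:
    im=get_image(c)
    for t,z in [("wing_left",39),("wing_right",39),("chute",0),("flap_edge",4),("drop_edge",0),("header",62)]:
        r=models.place_of(c,t)
        if r: acc.setdefault((t,c),[]).append(np.append(onz(im,r[0]["uv"],z)[:2],r[0]["score"]))
for k in sorted(acc): print(k,np.round(acc[k],1).tolist())
E
```

```text
top 0.92 1155 (array([ 5.41108e+02, -1.40808e+02, -2.11000e-01]), np.float64(-0.9471087124132613))
side 0.93 722 (array([ 5.40290e+02, -1.42222e+02, -1.96000e-01]), np.float64(-0.9506131362338317))
(array([ 5.40497e+02, -1.40662e+02, -2.12000e-01]), np.float64(-0.9448456515053176))
top 0.6 1119 (array([ 5.41161e+02, -1.40392e+02, -2.29000e-01]), np.float64(-0.9193473673374852))
side 0.88 686 (array([ 5.40421e+02, -1.39724e+02, -2.00000e-01]), np.float64(-0.9198878599949027))
(array([ 5.40666e+02, -1.40229e+02, -2.10000e-01]), np.float64(-0.9188613214580879))
('chute', 'side') [[662.7, -128.1, 0.8], [664.1, -140.8, 0.6], [652.6, -122.0, 1.0]]
('chute', 'top') [[659.0, -131.8, 0.8], [650.7, -135.9, 0.9], [652.3, -136.8, 0.6]]
('drop_edge', 'side') [[700.3, -146.5, 0.7], [701.1, -145.4, 0.7], [694.6, -143.0, 0.8]]
('drop_edge', 'top') [[694.8, -134.9, 0.9], [690.4, -138.0, 0.9], [699.8, -133.5, 0.9]]
('flap_edge', 'side') [[645.1, -124.0, 0.6], [659.0, -129.5, 0.8], [655.8, -144.7, 0.7]]
('flap_edge', 'top') [[654.4, -135.6, 0.7], [649.0, -136.5, 0.7], [648.4, -134.5, 0.6]]
('header', 'side') [[641.5, -122.5, 0.7], [631.8, -100.2, 1.0], [650.2, -127.7, 0.7]]
('header', 'top') [[643.7, -133.3, 0.8], [654.3, -133.4, 0.7], [652.3, -130.4, 0.9]]
('wing_left', 'side') [[598.8, -9.1, 0.6], [596.4, -7.5, 0.9]]
('wing_left', 'top') [[648.1, -137.1, 0.2], [599.5, -8.7, 0.7], [601.9, -13.9, 0.8]]
('wing_right', 'side') [[588.1, -232.7, 1.0], [597.9, -252.4, 0.8], [590.7, -242.8, 0.6]]
('wing_right', 'top') [[591.3, -249.0, 1.0], [594.8, -248.9, 0.8], [588.7, -253.5, 0.7]]
```

```bash
python3 - <<'E'
from fit import *
o=np.array([655.5,-133.5,0]);a=-.035
W=lambda p:np.array(p)@R.from_euler('z',a).as_matrix().T+o
for c in ["top","side"]:
    im=get_image(c);x0,y0,w,h=(195,60,130,110) if c=="top" else (140,140,110,90)
    s=6; v=cv2.resize(im["color"][y0:y0+h,x0:x0+w],None,fx=s,fy=s,interpolation=2)
    def line(P,col):
        u=(proj(im,W(P))-[x0,y0]+.5)*s
        cv2.polylines(v,[np.round(u).astype(int)],False,col,1)
    line([[-62,117,39],[-14,80,39]],(0,0,255)); line([[-62,-117,39],[-14,-80,39]],(0,0,255))
    line([[-62,117,39],[-62,117,0],[-14,80,0]],(0,0,255))
    line([[-14,-80,0],[-14,80,0]],(0,255,0)); line([[-8,-80,62],[-8,80,62]],(255,0,0)); line([[-8,-92,92],[-8,92,92]],(255,255,0)); line([[36,-80,0],[36,80,0]],(0,255,255))
    cv2.imwrite(f"pics/ov{c}.png",v)
E
```

```text
(no output)
```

View pics/ovtop.png

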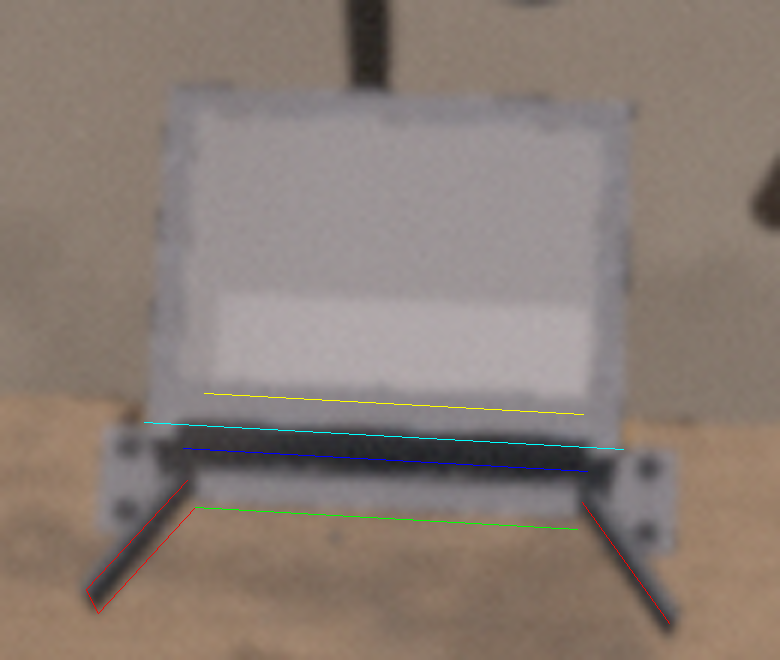

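View pics/ovside.png

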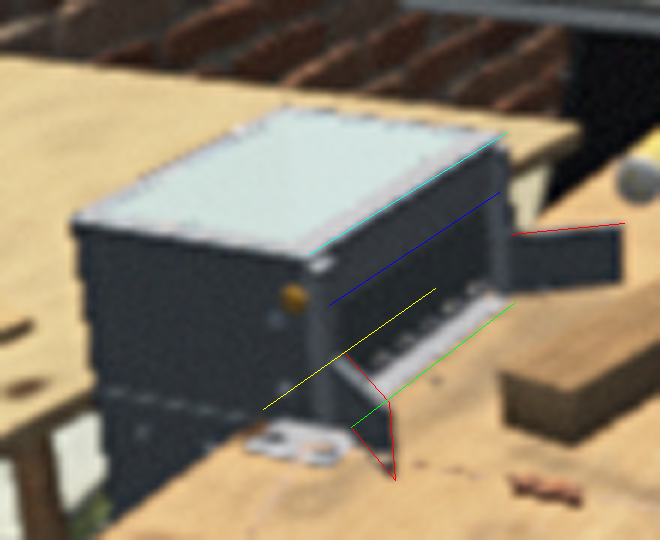

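```bash
cat > plan.py <<'E'
from h import *
import json,os,sys
O=np.array([655,-134.5,0.]);A=-.033
def pose(cx,cy,z,L=40,yaw=0.):
    f=np.array([np.cos(A),np.sin(A),0]);l=np.array([-np.sin(A),np.cos(A),0])
    p=O+cx*f+cy*l+[0,0,z]
    b=A+yaw; ff=np.array([np.cos(b),np.sin(b),0]);ll=np.array([-np.sin(b),np.cos(b),0]);L=np.radians(L)
    zt=np.sin(L)*ff-np.cos(L)*np.array([0,0,1]);xt=-ll
    return p,np.stack([xt,np.cross(zt,xt),zt],1)
def load():
    d=json.load(open("cmd.json")); return np.array(d["p"]),np.array(d["R"])
def rows(ts):
    p,M=load()
    for t in ts:
        q,N=pose(*t); print(t,np.round(M.T@(q-p)/1000,4).tolist(),np.round(R.from_matrix(M.T@N).as_rotvec(),3).tolist())
def commit(row):
    p,M=load(); p2=p+M@np.array(row[:3])*1000; M2=M@R.from_rotvec(row[3:]).as_matrix()
    json.dump(dict(p=p2.tolist(),R=M2.tolist()),open("cmd.json","w"))
def where():
    s=ctrl.read_state(); d=s["eef_pos"]-O; c,si=np.cos(A),np.sin(A)
    T=R.from_euler('xyz',s["tool_rot"]).as_matrix()
    print("t",s["clock"],"chute xyz",np.round([c*d[0]+si*d[1],-si*d[0]+c*d[1],d[2]],1),"tilt",np.degrees(np.arcsin(np.hypot(*T[:2,2]))).round(1),"F",np.round(s["force"],1),"w",round(s["width"],1),"q",np.round(s["qpos"],2))
E
python3 - <<'E'
from plan import *
json.dump(dict(p=[193.233,-620.628,231.313],R=R.from_euler('xyz',[np.pi,0.00,-1.269]).as_matrix().tolist()),open("cmd.json","w"))
where()
rows([(-185,-8,150),])
E
```

```text
t 5.4 chute xyz [-445.5 -501.1  231.3] tilt 0.0 F [-0.5  0.1 -0.5] w 85.4 q [ 1.2   0.63  0.04  1.52 -0.03  1.   -0.02]
(-185, -8, 150) [-0.3801, -0.408, 0.0813] [0.691, 0.117, 0.321]
```

Request:
move_arm(
  moves=[
    [[-0.38, -0.408, 0.081, 0.691, 0.117, 0.321], [-0.38, -0.408, 0.081, 0.691, 0.117, 0.321], [-0.38, -0.408, 0.081, 0.691, 0.117, 0.321], [-0.38, -0.408, 0.081, 0.691, 0.117, 0.321], [-0.38, -0.408, 0.081, 0.691, 0.117, 0.321], [-0.38, -0.408, 0.081, 0.691, 0.117, 0.321], [-0.38, -0.408, 0.081, 0.691, 0.117, 0.321], [-0.38, -0.408, 0.081, 0.691, 0.117, 0.321], [-0.38, -0.408, 0.081, 0.691, 0.117, 0.321], [-0.38, -0.408, 0.081, 0.691, 0.117, 0.321], [-0.38, -0.408, 0.081, 0.691, 0.117, 0.321], [-0.38, -0.408, 0.081, 0.691, 0.117, 0.321], [-0.38, -0.408, 0.081, 0.691, 0.117, 0.321], [-0.38, -0.408, 0.081, 0.691, 0.117, 0.321], [-0.38, -0.408, 0.081, 0.691, 0.117, 0.321], [-0.38, -0.408, 0.081, 0.691, 0.117, 0.321]],
  ],
  jaw=0.7,
)

```text
clock: 7.4
eef_pos: [464.6, -190.1, 295.4]
tool_rot: [-2.519, 0.031, -1.579]
force: [0.9, 0.2, 0.3]
width: 59.4
```

```bash
python3 - <<'E'
from plan import *
commit([-0.38,-0.408,0.081,0.691,0.117,0.321]); where()
im=get_image("wrist"); cv2.imwrite("pics/w2.png",im["color"])
im=get_image("top"); cv2.imwrite("pics/top2.png",im["color"])
rows([(-185,-8,60),(-185,-8,11),(-170,-8,11),(-155,-8,11)])
E
```

```text
t 7.4 chute xyz [-188.4  -61.8  295.4] tilt 35.7 F [0.9 0.2 0.3] w 59.4 q [ 1.02  0.2  -0.54  2.32 -1.1   0.23 -0.04]
(-185, -8, 60) [-0.0002, 0.058, 0.0692] [0.0, -0.0, 0.0]
(-185, -8, 11) [-0.0002, 0.0895, 0.1068] [0.0, -0.0, 0.0]
(-170, -8, 11) [-0.0002, 0.078, 0.1164] [0.0, -0.0, 0.0]
(-155, -8, 11) [-0.0002, 0.0665, 0.126] [0.0, -0.0, 0.0]
```

View pics/w2.png

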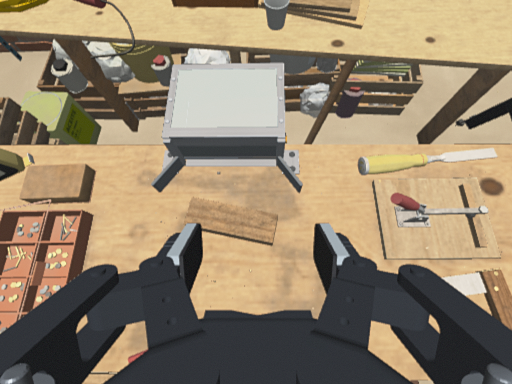

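View pics/top2.png

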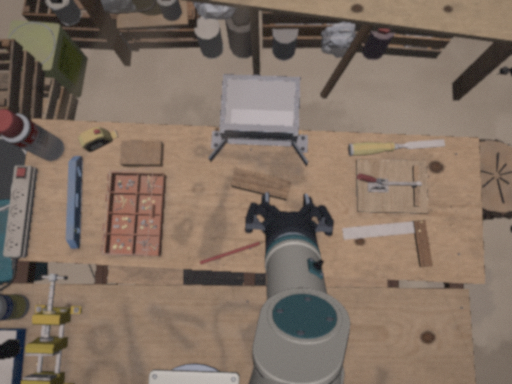

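```bash
cat > kin.py <<'E'
import numpy as np, itertools
from scipy.spatial.transform import Rotation as R
from scipy.optimize import least_squares
def fk(q,P,s,y0):
    h,U,F,W,a2,a4,a6=P
    Z=lambda t:R.from_euler('z',t).as_matrix(); Y=lambda t:R.from_euler('y',t).as_matrix()
    p=np.zeros(3);M=np.eye(3)
    M=M@Z(s[0]*q[0]); p=p+M@[0,0,h]
    M=M@Y(q[1]); p=p+M@[a2,0,U]
    M=M@Z(s[1]*q[2]);M=M@Y(q[3]); p=p+M@[a4,0,F]
    M=M@Z(s[2]*q[4]);M=M@Y(q[5]); p=p+M@[a6,0,W]
    M=M@Z(s[3]*q[6]+y0)
    return p,M
E
python3 - <<'E'
from kin import *
from cell import ctrl
s=ctrl.read_state()
print(repr(np.round(s["qpos"],4)))
D=[(np.array([1.203,.6285,.038,1.5175,-.027,.996,-.02]),np.array([193.04,-620.02,230.39]),R.from_euler('xyz',[3.142,.002,-1.269]).as_matrix()),
 (s["qpos"],s["eef_pos"],R.from_euler('xyz',s["tool_rot"]).as_matrix())]
for sg in itertools.product([1,-1],repeat=4):
  for y0 in (0,np.pi/2,np.pi,-np.pi/2):
    e=0
    for q,p,M in D:
        _,N=fk(q,[0]*7,sg,y0); e+=np.linalg.norm(R.from_matrix(M.T@N).as_rotvec())
    if e<.3:
        f=lambda P:np.concatenate([fk(q,P,sg,y0)[0]-p for q,p,M in D]+[0.02*np.array(P[4:])])
        r=least_squares(f,[350,400,400,250,0,0,0]); print(sg,y0,e,np.round(r.x,1),np.round(r.fun,1))
        f4=lambda P:np.concatenate([fk(q,list(P)+[0,0,0],sg,y0)[0]-p for q,p,M in D])
        r=least_squares(f4,[350,400,400,250]); print(np.round(r.x,1),np.round(r.fun,1))
E
```

```text
array([ 1.0232,  0.2038, -0.5436,  2.3163, -1.0993,  0.2334, -0.0404])
(-1, -1, -1, 1) 3.141592653589793 0.1214018872237001 [1458.2  158.1  683.1  635.2  -42.   445.2 -258.6] [ 4.2  1.6  0.3  0.1 -0.  -0.3 -0.8  8.9 -5.2]
[296.9 569.1 380.5 318.9] [28.6  4.9  1.1 -0.3 18.2 -1.1]
(-1, -1, -1, -1) 3.141592653589793 0.0021708893858287132 [1458.2  158.1  683.1  635.2  -42.   445.2 -258.6] [ 4.2  1.6  0.3  0.1 -0.  -0.3 -0.8  8.9 -5.2]
[296.9 569.1 380.5 318.9] [28.6  4.9  1.1 -0.3 18.2 -1.1]
```

```bash
cat > kin.py <<'E'
import numpy as np, itertools, json
from scipy.spatial.transform import Rotation as R
from scipy.optimize import least_squares
Z=lambda t:np.array([[np.cos(t),-np.sin(t),0],[np.sin(t),np.cos(t),0],[0,0,1.]])
Y=lambda t:np.array([[np.cos(t),0,np.sin(t)],[0,1,0],[-np.sin(t),0,np.cos(t)]])
def fk(q,P):
    h,U,F,W,b0,b2,b4,b6=P[:8]
    M=Z(-q[0]); p=M@[0,b0,h]
    M=M@Y(q[1])@Z(-q[2]); p=p+M@[0,b2,U]
    M=M@Y(q[3])@Z(-q[4]); p=p+M@[0,b4,F]
    M=M@Y(q[5])@Z(-q[6]+np.pi); p=p+M@[0,0,W]
    if len(P)>8: pass
    return p,M
def fit(D,reg=.05):
    f=lambda P:np.concatenate([fk(q,P)[0]-p for q,p,M in D]+[reg*np.array(P[4:])])
    return least_squares(f,[300,500,400,300,0,0,0,0])
E
python3 - <<'E'
from kin import *
from cell import ctrl
s=ctrl.read_state()
D=[[[1.203,.6285,.038,1.5175,-.027,.996,-.02],[193.04,-620.02,230.39],R.from_euler('xyz',[3.142,.002,-1.269]).as_matrix().tolist()],
 [s["qpos"].tolist(),s["eef_pos"].tolist(),R.from_euler('xyz',s["tool_rot"]).as_matrix().tolist()]]
json.dump(D,open("D.json","w"))
for reg in (.3,.05,.01):
    r=fit(D,reg);print(np.round(r.x,1),np.round(r.fun[:6],1))
E
```

```text
[332.8 563.7 378.6 353.   -9.9 -15.6  -2.8   0. ] [ 0.4 -0.3 -0.  -0.1  1.3  0. ]
[333.8 561.9 379.5 352.  -10.  -17.1  -1.4   0. ] [ 0. -0. -0. -0.  0.  0.]
[333.8 561.8 379.5 352.  -10.  -17.2  -1.3   0. ] [ 0. -0. -0. -0.  0.  0.]
```

```bash
cat >> kin.py <<'E'
LO=np.array([-3.06,-.37,-1.25,.18,-1.1,.23,-2.94]);HI=np.array([3.06,2.12,1.32,2.47,4.24,1.98,2.94])
def ik(P,p,M,q0,w=.01,ref=None):
    ref=q0 if ref is None else ref
    def f(q):
        a,N=fk(q,P); return np.concatenate([(a-p)/100,R.from_matrix(M.T@N).as_rotvec()*3,w*(q-ref)])
    r=least_squares(f,np.clip(q0,LO+.03,HI-.03),bounds=(LO+.02,HI-.02)); return r.x,np.linalg.norm(r.fun[:6])
E
python3 - <<'E'
from kin import *
from plan import pose
P=fit(json.load(open("D.json"))).x
for L in (35,40,45):
  for flip in (0,1):
    for cx,z in [(-180,120),(-180,11),(-90,11),(15,11)]:
        p,M=pose(cx,0,z,L)
        if flip: M=M@Z(np.pi)
        best=None
        for q0 in ([.2,.8,0,2.2,np.pi,.7,-1.7 if not flip else 1.4],[.2,.8,0,2.2,0,.3,1.4],[.2,.8,.8,2.2,1.5,.7,0],[.2,.8,-.8,2.2,1.5,.7,0]):
            q,e=ik(P,p,M,np.array(q0)); 
            if best is None or e<best[1]-1e-3: best=(q,e)
        print(L,flip,cx,z,np.round(best[0],2),round(best[1],4))
E
```

```text
35 0 -180 120 [ 1.04  0.81 -1.1   2.45  2.14  0.64  2.92] 0.3293
35 0 -180 11 [ 1.01  1.19 -1.07  2.45  2.35  0.93  2.92] 0.407
35 0 -90 11 [ 0.36  0.92 -0.15  2.39  3.2   0.76  1.79] 0.0001
35 0 15 11 [ 0.29  0.92 -0.12  2.12  3.21  0.49  1.72] 0.0001
35 1 -180 120 [ 1.09  0.89 -1.23  2.45  2.04  0.75 -0.11] 0.327
35 1 -180 11 [ 1.08  1.3  -1.23  2.45  2.24  1.06 -0.06] 0.404
35 1 -90 11 [ 0.85  1.14 -0.92  2.38  2.51  0.93 -0.43] 0.0001
35 1 15 11 [ 0.77  1.12 -0.89  2.11  2.35  0.73 -0.27] 0.0001
40 0 -180 120 [ 1.09  0.86 -1.14  2.45  2.22  0.66  2.92] 0.5073
40 0 -180 11 [ 1.06  1.23 -1.06  2.45  2.48  0.92  2.92] 0.5641
40 0 -90 11 [ 0.37  0.98 -0.13  2.44  3.24  0.96  1.79] 0.0001
40 0 15 11 [ 0.3   0.95 -0.11  2.18  3.24  0.67  1.7 ] 0.0001
40 1 -180 120 [ 1.13  0.92 -1.23  2.45  2.13  0.73 -0.13] 0.5059
40 1 -180 11 [ 1.13  1.35 -1.23  2.45  2.34  1.05 -0.03] 0.5611
40 1 -90 11 [ 0.89  1.23 -0.96  2.43  2.63  1.08 -0.44] 0.0001
40 1 15 11 [ 0.83  1.2  -0.97  2.17  2.49  0.88 -0.3 ] 0.0001
45 0 -180 120 [ 1.15  0.91 -1.16  2.45  2.31  0.66  2.92] 0.6783
45 0 -180 11 [ 1.13  1.29 -1.04  2.45  2.64  0.9   2.92] 0.7023
45 0 -90 11 [ 1.    1.42 -1.15  2.45  2.63  1.24  2.92] 0.0814
45 0 15 11 [ 0.29  1.   -0.08  2.23  3.28  0.86  1.68] 0.0001
45 1 -180 120 [ 1.18  0.96 -1.23  2.45  2.24  0.71 -0.14] 0.6774
45 1 -180 11 [ 1.21  1.43 -1.23  2.45  2.46  1.02  0.03] 0.6991
45 1 -90 11 [ 1.03  1.48 -1.23  2.45  2.59  1.29 -0.13] 0.08
45 1 15 11 [ 0.87  1.3  -1.03  2.22  2.62  1.01 -0.31] 0.0001
```

```bash
python3 - <<'E'
from kin import *
from plan import pose
P=fit(json.load(open("D.json"))).x
mid=np.array([.8,1.1,-.8,2.2,2.2,.8,0])
for flip in (0,1):
    q=np.array([.8,1.1,-.9,2.2,2.4,.8,-.3 if flip else 2.6])
    if not flip: q=np.array([.3,.95,-.1,2.2,3.2,.7,1.7])
    for cx,z,L in [(15,11,38),(-40,11,38),(-80,11,36),(-90,11,25),(-90,11,15),(-90,11,5),(-130,11,5),(-190,11,5),(-190,11,0),(-190,150,0),(-190,250,0)]:
        p,M=pose(cx,-5,z,L)
        if flip: M=M@Z(np.pi)
        q,e=ik(P,p,M,q,.03); print(flip,cx,z,L,np.round(q,2),round(e,3))
E
```

```text
0 15 11 38 [ 0.31  0.94 -0.11  2.15  3.24  0.59  1.71] 0.0
0 -40 11 38 [ 0.33  0.94 -0.11  2.29  3.25  0.73  1.73] 0.0
0 -80 11 36 [ 0.34  0.93 -0.1   2.37  3.26  0.77  1.74] 0.0
0 -90 11 25 [ 0.3   0.84 -0.09  2.25  3.23  0.38  1.71] 0.0
0 -90 11 15 [0.06 0.84 0.24 2.14 4.22 0.25 0.64] 0.102
0 -90 11 5 [-0.    0.87  0.29  2.16  4.22  0.25  0.61] 0.563
0 -130 11 5 [0.01 0.85 0.29 2.22 4.22 0.25 0.63] 0.439
0 -190 11 5 [0.04 0.82 0.29 2.3  4.22 0.25 0.68] 0.251
0 -190 11 0 [0.01 0.84 0.31 2.31 4.22 0.25 0.66] 0.475
0 -190 150 0 [-0.09  0.58  0.43  2.43  4.22  0.25  0.68] 1.008
0 -190 250 0 [-0.18  0.44  0.54  2.45  4.22  0.25  0.69] 1.486
1 15 11 38 [ 0.8   1.16 -0.92  2.14  2.45  0.8  -0.31] 0.0
1 -40 11 38 [ 0.85  1.17 -0.94  2.28  2.52  0.9  -0.37] 0.0
1 -80 11 36 [ 0.87  1.16 -0.94  2.36  2.51  0.93 -0.4 ] 0.0
1 -90 11 25 [ 0.79  1.01 -0.85  2.25  2.17  0.66 -0.21] 0.001
1 -90 11 15 [ 0.75  0.98 -0.85  2.1   1.64  0.61  0.26] 0.001
1 -90 11 5 [ 0.76  1.04 -0.96  1.93  1.27  0.82  0.62] 0.001
1 -130 11 5 [ 0.79  1.01 -0.95  2.04  1.33  0.78  0.53] 0.0
1 -190 11 5 [ 0.83  0.98 -0.95  2.2   1.45  0.74  0.38] 0.0
1 -190 11 0 [ 0.82  1.01 -0.98  2.12  1.28  0.82  0.53] 0.0
1 -190 150 0 [ 0.96  0.83 -1.22  2.04  0.95  1.01  0.77] 0.0
1 -190 250 0 [ 1.    0.63 -1.23  1.93  0.68  1.09  1.02] 0.0
```

```bash
cat > jp.py <<'E'
from kin import *
from plan import load,where
from cell import ctrl
def P_(): return fit(json.load(open("D.json"))).x
def add():
    s=ctrl.read_state();D=json.load(open("D.json"));D.append([s["qpos"].tolist(),s["eef_pos"].tolist(),R.from_euler('xyz',s["tool_rot"]).as_matrix().tolist()]);json.dump(D,open("D.json","w"))
    r=fit(D);print("fit",np.round(r.x,1),"res",np.round(np.abs(r.fun[:-4]).max(),2))
def jrows(qs):
    P=P_();p,M=load()
    for q in qs:
        a,N=fk(q,P); print(np.round(a,0).tolist(),np.round(N[:,2],2).tolist(),"row",np.round(np.r_[M.T@(a-p)/1000,R.from_matrix(M.T@N).as_rotvec()],3).tolist())
E
python3 - <<'E'
from jp import *
q=ctrl.read_state()["qpos"]
# what does the commanded pose look like vs actual
p,M=load(); print(p,M[:,2])
A=np.array([1.0,.4,-.8,2.0,0,.8,.2]);H=np.array([.96,.83,-1.22,2.04,.95,1.01,.77])
jrows([q+(A-q)*t for t in (.25,.5,.75,1)]); jrows([A+(H-A)*t for t in (.25,.5,.75,1)])
E
```

```text
[ 469.84345798 -136.53022626  150.313     ] [ 0.64208205 -0.02139065 -0.76633745]
[483.0, -136.0, 295.0] [0.53, 0.19, -0.83] row [-0.001, -0.103, -0.103, -0.091, -0.231, -0.363]
[477.0, -101.0, 289.0] [0.41, 0.3, -0.86] row [-0.035, -0.094, -0.102, -0.124, -0.398, -0.72]
[459.0, -94.0, 279.0] [0.26, 0.32, -0.91] row [-0.042, -0.073, -0.106, -0.178, -0.538, -1.07]
[443.0, -117.0, 270.0] [0.12, 0.26, -0.96] row [-0.019, -0.055, -0.109, -0.258, -0.641, -1.407]
[422.0, -116.0, 230.0] [-0.0, 0.22, -0.98] row [-0.019, -0.014, -0.092, -0.254, -0.814, -1.787]
[417.0, -123.0, 197.0] [-0.07, 0.15, -0.99] row [-0.012, 0.011, -0.07, -0.203, -0.958, -2.17]
[431.0, -131.0, 169.0] [-0.07, 0.07, -1.0] row [-0.004, 0.018, -0.04, -0.114, -1.053, -2.555]
[463.0, -135.0, 147.0] [-0.0, 0.01, -1.0] row [-0.001, 0.007, -0.002, 0.002, -1.076, -2.939]
```

```bash
python3 - <<'E'
from jp import *
q=ctrl.read_state()["qpos"]
s=ctrl.read_state(); json.dump(dict(p=s["eef_pos"].tolist(),R=R.from_euler('xyz',s["tool_rot"]).as_matrix().tolist()),open("cmd.json","w"))
A=np.array([1.0,.4,-.8,2.0,0,.8,.2])
jrows([q+(A-q)*t for t in np.linspace(0,1,11)[1:]])
E
```

```text
[475.0, -167.0, 296.0] [0.57, 0.09, -0.82] row [-0.023, -0.009, 0.006, -0.008, -0.073, -0.148]
[481.0, -146.0, 296.0] [0.55, 0.16, -0.82] row [-0.044, -0.013, 0.01, -0.018, -0.143, -0.295]
[483.0, -127.0, 294.0] [0.51, 0.22, -0.83] row [-0.063, -0.013, 0.013, -0.032, -0.21, -0.441]
[481.0, -112.0, 292.0] [0.46, 0.26, -0.85] row [-0.078, -0.01, 0.014, -0.048, -0.273, -0.586]
[477.0, -101.0, 289.0] [0.41, 0.3, -0.86] row [-0.089, -0.004, 0.014, -0.067, -0.332, -0.73]
[471.0, -95.0, 285.0] [0.35, 0.32, -0.88] row [-0.095, 0.003, 0.014, -0.091, -0.387, -0.872]
[463.0, -93.0, 281.0] [0.29, 0.33, -0.9] row [-0.096, 0.012, 0.013, -0.118, -0.437, -1.012]
[455.0, -96.0, 277.0] [0.23, 0.32, -0.92] row [-0.093, 0.021, 0.012, -0.149, -0.482, -1.15]
[448.0, -104.0, 273.0] [0.17, 0.29, -0.94] row [-0.085, 0.028, 0.011, -0.185, -0.521, -1.286]
[443.0, -117.0, 270.0] [0.12, 0.26, -0.96] row [-0.072, 0.035, 0.01, -0.226, -0.554, -1.418]
```

Request:
move_arm(
  moves=[
    [[-0.023, -0.009, 0.006, -0.008, -0.073, -0.148], [-0.044, -0.013, 0.01, -0.018, -0.143, -0.295], [-0.063, -0.013, 0.013, -0.032, -0.21, -0.441], [-0.078, -0.01, 0.014, -0.048, -0.273, -0.586], [-0.089, -0.004, 0.014, -0.067, -0.332, -0.73], [-0.095, 0.003, 0.014, -0.091, -0.387, -0.872], [-0.096, 0.012, 0.013, -0.118, -0.437, -1.012]],
  ],
)

```text
clock: 8.38
eef_pos: [462.7, -94.0, 280.3]
tool_rot: [-2.705, -0.118, -0.481]
force: [-0.1, 0.5, 0.1]
width: 60.0
```

```bash
python3 - <<'E'
from jp import *
import plan
plan.commit([-0.096, 0.012, 0.013, -0.118, -0.437, -1.012]); 
p,M=load(); s=ctrl.read_state(); print(p,s["eef_pos"],R.from_matrix(M.T@R.from_euler('xyz',s["tool_rot"]).as_matrix()).as_rotvec())
where(); add()
E
```

```text
[463.1732581  -93.42039183 280.7511798 ] [462.67212142 -94.03535994 280.30534995] [-0.00074632 -0.00198331 -0.00308064]
t 8.375 chute xyz [-193.6   34.1  280.3] tilt 25.9 F [-0.1  0.5  0.1] w 60.0 q [ 0.87  0.31 -0.53  2.1  -0.44  0.66  0.25]
fit [334.7 561.1 380.1 351.8 -10.4 -17.   -1.    0. ] res 0.29
```

```bash
python3 - <<'E'
from jp import *
q=ctrl.read_state()["qpos"]
H=np.array([.96,.83,-1.22,2.04,.95,1.01,.77])
jrows([q+(H-q)*t for t in np.linspace(0,1,15)[1:]])
E
```

```text
[448.0, -84.0, 264.0] [0.22, 0.34, -0.92] row [-0.019, 0.005, 0.014, -0.018, -0.077, -0.142]
[435.0, -78.0, 249.0] [0.15, 0.34, -0.93] row [-0.036, 0.011, 0.025, -0.031, -0.148, -0.281]
[422.0, -74.0, 236.0] [0.08, 0.34, -0.94] row [-0.05, 0.019, 0.035, -0.04, -0.214, -0.422]
[411.0, -73.0, 224.0] [0.02, 0.33, -0.94] row [-0.062, 0.027, 0.043, -0.047, -0.275, -0.563]
[402.0, -75.0, 212.0] [-0.03, 0.31, -0.95] row [-0.07, 0.036, 0.05, -0.052, -0.33, -0.705]
[396.0, -78.0, 202.0] [-0.07, 0.28, -0.96] row [-0.076, 0.046, 0.056, -0.055, -0.379, -0.847]
[393.0, -84.0, 192.0] [-0.1, 0.25, -0.96] row [-0.077, 0.056, 0.062, -0.059, -0.422, -0.989]
[392.0, -90.0, 183.0] [-0.12, 0.22, -0.97] row [-0.075, 0.065, 0.068, -0.063, -0.457, -1.13]
[396.0, -97.0, 175.0] [-0.13, 0.18, -0.98] row [-0.07, 0.073, 0.074, -0.068, -0.486, -1.271]
[402.0, -105.0, 168.0] [-0.13, 0.14, -0.98] row [-0.061, 0.08, 0.08, -0.076, -0.507, -1.411]
[413.0, -113.0, 161.0] [-0.11, 0.1, -0.99] row [-0.05, 0.086, 0.087, -0.087, -0.52, -1.549]
[426.0, -121.0, 155.0] [-0.09, 0.07, -0.99] row [-0.035, 0.089, 0.093, -0.103, -0.525, -1.684]
[443.0, -128.0, 151.0] [-0.05, 0.03, -1.0] row [-0.017, 0.091, 0.1, -0.124, -0.522, -1.816]
[463.0, -134.0, 148.0] [-0.0, 0.01, -1.0] row [0.003, 0.09, 0.106, -0.152, -0.512, -1.945]
```

Request:
move_arm(
  moves=[
    [[-0.019, 0.005, 0.014, -0.018, -0.077, -0.142], [-0.036, 0.011, 0.025, -0.031, -0.148, -0.281], [-0.05, 0.019, 0.035, -0.04, -0.214, -0.422], [-0.062, 0.027, 0.043, -0.047, -0.275, -0.563], [-0.07, 0.036, 0.05, -0.052, -0.33, -0.705], [-0.076, 0.046, 0.056, -0.055, -0.379, -0.847], [-0.077, 0.056, 0.062, -0.059, -0.422, -0.989], [-0.075, 0.065, 0.068, -0.063, -0.457, -1.13], [-0.07, 0.073, 0.074, -0.068, -0.486, -1.271], [-0.061, 0.08, 0.08, -0.076, -0.507, -1.411], [-0.05, 0.086, 0.087, -0.087, -0.52, -1.549], [-0.035, 0.089, 0.093, -0.103, -0.525, -1.684], [-0.017, 0.091, 0.1, -0.124, -0.522, -1.816], [0.003, 0.09, 0.106, -0.152, -0.512, -1.945]],
  ],
)

```text
clock: 10.12
eef_pos: [463.1, -135.5, 147.3]
tool_rot: [-3.138, -0.005, 1.529]
force: [-0.3, -0.9, 0.2]
width: 59.6
```

```bash
cat >> plan.py <<'E'
FL=np.diag([-1.,-1,1])
def rowsf(ts):
    p,M=load()
    for t in ts:
        q,N=pose(*t); N=N@FL; print(t,np.round(np.r_[M.T@(q-p)/1000,R.from_matrix(M.T@N).as_rotvec()],3).tolist())
def chk(row):
    commit(row); p,M=load(); s=ctrl.read_state(); print("cmd-err",np.round(s["eef_pos"]-p,1),np.round(R.from_matrix(M.T@R.from_euler('xyz',s["tool_rot"]).as_matrix()).as_rotvec(),3)); where()
E
python3 - <<'E'
from jp import *
from plan import *
chk([0.003, 0.09, 0.106, -0.152, -0.512, -1.945]); add()
im=get_image("wrist"); cv2.imwrite("pics/w3.png",im["color"])
rowsf([(-190,-6,80,0),(-190,-6,40,0),(-190,-6,14,0)])
E
```

```text
cmd-err [ 0.2 -0.9 -0.6] [-0.001  0.    -0.002]
t 10.125 chute xyz [-191.8   -7.3  147.3] tilt 0.4 F [-0.3 -0.9  0.2] w 59.6 q [ 0.68  0.6  -0.66  2.04  0.57  0.69  1.18]
fit [ 3.364e+02  5.590e+02  3.816e+02  3.506e+02 -1.120e+01 -1.650e+01
 -5.000e-01  0.000e+00] res 0.56
(-190, -6, 80, 0) [0.0, 0.002, 0.068, -0.005, -0.005, -0.01]
(-190, -6, 40, 0) [-0.0, 0.003, 0.108, -0.005, -0.005, -0.01]
(-190, -6, 14, 0) [-0.0, 0.003, 0.134, -0.005, -0.005, -0.01]
```

View pics/w3.png

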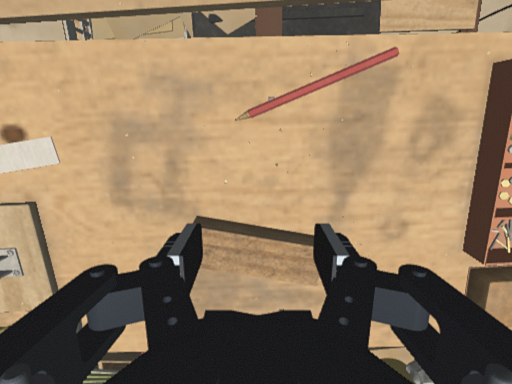

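Request:
move_arm(
  moves=[
    [[0.003, 0.002, 0.04, -0.005, -0.005, -0.01], [0.003, 0.002, 0.085, -0.005, -0.005, -0.01], [0.003, 0.002, 0.115, -0.005, -0.005, -0.01], [0.003, 0.002, 0.13, -0.005, -0.005, -0.01], [0.003, 0.002, 0.138, -0.005, -0.005, -0.01], [0.003, 0.002, 0.138, -0.005, -0.005, -0.01]],
  ],
)

```text
clock: 10.92
eef_pos: [464.3, -131.2, 9.9]
tool_rot: [3.141, -0.0, 1.536]
force: [-0.1, 0.1, -0.6]
width: 59.6
```

```bash
python3 - <<'E'
from jp import *
from plan import *
chk([0.003, 0.002, 0.138, -0.005, -0.005, -0.01])
rowsf([(x,-9,10,0) for x in (-165,-160,-110)])
E
```

```text
cmd-err [-0.1 -0.3 -0. ] [0.    0.    0.001]
t 10.925 chute xyz [-190.7   -3.     9.9] tilt 0.0 F [-0.1  0.1 -0.6] w 59.6 q [ 0.47  0.81 -0.38  2.12  0.85  0.36  0.92]
(-165, -9, 10, 0) [-0.006, 0.026, -0.0, 0.0, -0.0, -0.0]
(-160, -9, 10, 0) [-0.006, 0.031, -0.0, 0.0, -0.0, -0.0]
(-110, -9, 10, 0) [-0.006, 0.081, -0.0, 0.0, -0.0, -0.0]
```

Request:
move_arm(
  moves=[
    [[-0.006, 0.012, 0, 0, 0, 0], [-0.006, 0.022, 0, 0, 0, 0], [-0.006, 0.027, 0, 0, 0, 0], [-0.006, 0.032, 0, 0, 0, 0], [-0.006, 0.037, 0, 0, 0, 0], [-0.006, 0.042, 0, 0, 0, 0], [-0.006, 0.047, 0, 0, 0, 0], [-0.006, 0.052, 0, 0, 0, 0], [-0.006, 0.057, 0, 0, 0, 0], [-0.006, 0.062, 0, 0, 0, 0], [-0.006, 0.067, 0, 0, 0, 0], [-0.006, 0.072, 0, 0, 0, 0]],
  ],
)

```text
clock: 12.42
eef_pos: [536.1, -139.6, 9.7]
tool_rot: [-3.141, -0.001, 1.537]
force: [0.1, 1.3, -0.6]
width: 59.9
```

```bash
python3 - <<'E'
from jp import *
from plan import *
from fit import offfit
chk([-0.006, 0.072, 0,0,0,0])
p,_=offfit((555,-135,-.05)); print(p); d=p[:2]-O[:2]; print("offcut chute",np.cos(A)*d[0]+np.sin(A)*d[1],-np.sin(A)*d[0]+np.cos(A)*d[1],p[2]-A)
im=get_image("top"); cv2.imwrite("pics/t4.png",cv2.resize(im["color"][60:260,180:340],None,fx=3,fy=3,interpolation=2))
im=get_image("side"); cv2.imwrite("pics/s4.png",cv2.resize(im["color"][140:260,130:300],None,fx=4,fy=4,interpolation=2))
E
```

```text
cmd-err [-0.  -0.2 -0.3] [0.    0.    0.001]
t 12.425 chute xyz [-118.7   -9.     9.7] tilt 0.0 F [ 0.1  1.3 -0.6] w 59.9 q [ 0.51  0.87 -0.48  1.93  0.77  0.53  1.03]
top 0.36 62 (array([606.803, -54.144,  -1.24 ]), np.float64(-0.05657579559712558))
side 0.69 384 (array([ 5.74389e+02, -1.38781e+02,  3.80000e-02]), np.float64(-0.5835587326120556))
[ 5.77962e+02 -1.35144e+02  1.28000e-01]
offcut chute -76.97480847259739 -3.185441979843683 0.161
```

View pics/t4.png

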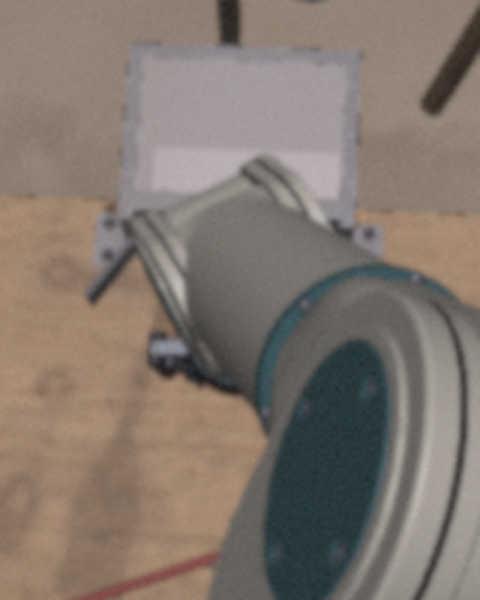

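View pics/s4.png

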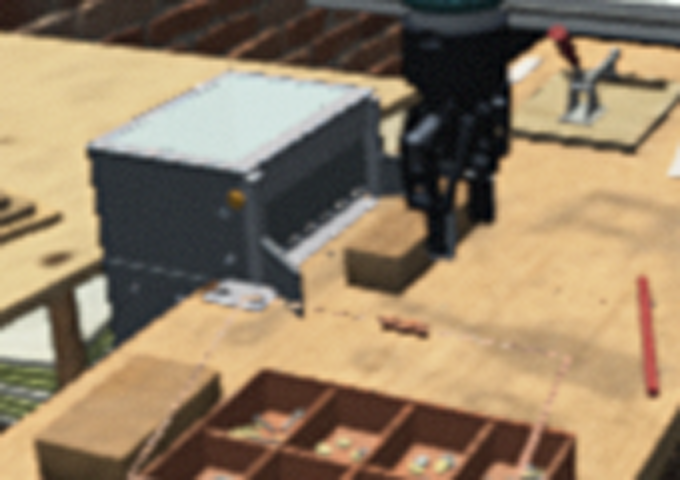

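```bash
cat > ov.py <<'E'
from plan import *
from fit import proj,box
def ov(name,cxy,yaw=0,tag="x",win=(190,170,100,60),s=8):
    im=get_image("side"); x0,y0,w,h=win
    v=cv2.resize(im["color"][y0:y0+h,x0:x0+w],None,fx=s,fy=s,interpolation=2)
    c,si=np.cos(A),np.sin(A)
    X,Y=O[0]+c*cxy[0]-si*cxy[1],O[1]+si*cxy[0]+c*cxy[1]
    b=box(X,Y,A+yaw); u=((proj(im,b)-[x0,y0]+.5)*s).astype(int)
    for i in range(8):
        for j in range(i):
            if bin(i^j).count("1")==1: cv2.line(v,tuple(u[i].tolist()),tuple(u[j].tolist()),(0,255,0),1)
    cv2.imwrite(f"pics/{tag}.png",v)
E
python3 - <<'E'
from ov import *
ov("side",(-85,-8),0,"ov5")
E
```

```text
(no output)
```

View pics/ov5.png

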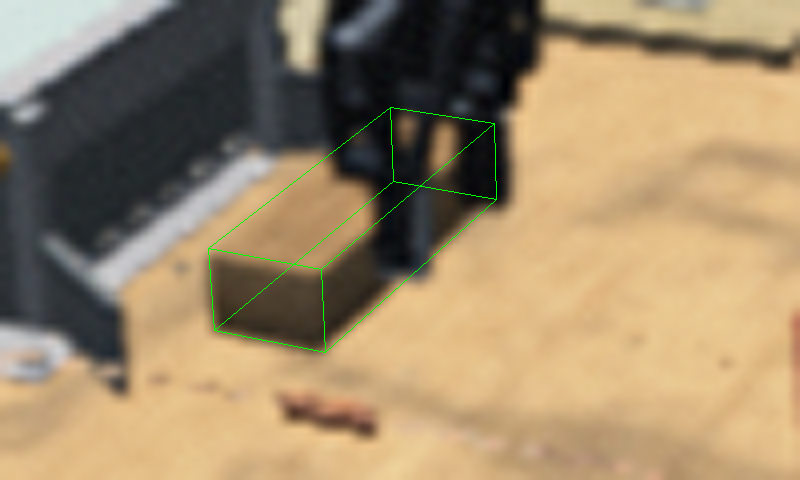

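Request:
move_arm(
  moves=[
    [[0.001, 0.005, 0, 0, 0, 0], [0.002, 0.01, 0, 0, 0, 0], [0.003, 0.015, 0, 0, 0, 0], [0.004, 0.02, 0, 0, 0, 0], [0.005, 0.025, 0, 0, 0, 0], [0.006, 0.03, 0, 0, 0, 0], [0.007, 0.035, 0, 0, 0, 0], [0.008, 0.04, 0, 0, 0, 0], [0.008, 0.042, 0, 0, 0, 0]],
  ],
)

```text
clock: 13.9
eef_pos: [578.6, -132.7, 9.7]
tool_rot: [3.141, -0.001, 1.537]
force: [-2.1, -0.2, 0.7]
width: 59.8
```

```bash
python3 - <<'E'
from ov import *
chk([0.008, 0.042, 0,0,0,0])
ov("side",(-43,0),0,"ov6")
E
```

```text
cmd-err [ 0.2  0.  -0.2] [-0.     0.001  0.001]
t 13.9 chute xyz [-76.4  -0.8   9.7] tilt 0.1 F [-2.1 -0.2  0.7] w 59.8 q [ 0.49  0.91 -0.51  1.81  0.73  0.61  1.06]
```

View pics/ov6.png

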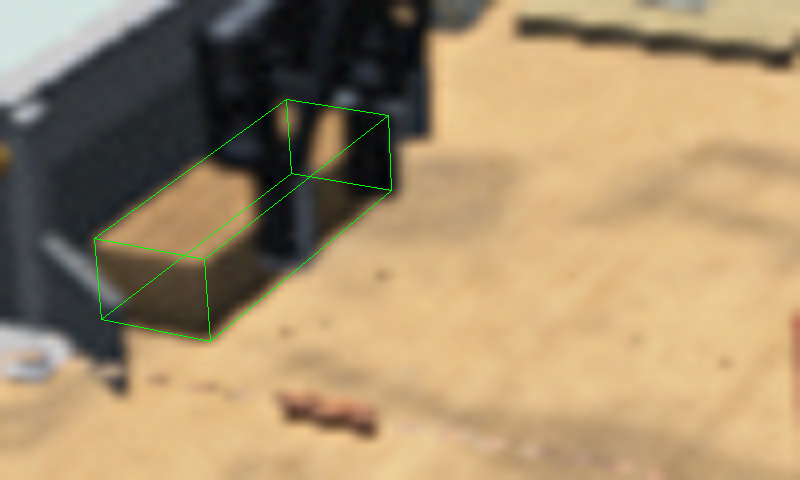

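```bash
python3 - <<'E'
from plan import *
from kin import *
P=fit(json.load(open("D.json"))).x
q=ctrl.read_state()["qpos"]
ts=[(-100,0,15,0),(-105,0,35,0),(-105,0,60,4),(-100,0,70,12),(-95,0,70,20),(-92,0,70,28),(-90,0,70,36),(-90,0,70,40),(-88,0,40,40),(-87,0,20,40),(-86,0,12,40),(-70,0,12,40),(-20,0,12,40),(10,0,12,40),(20,0,12,40)]
rowsf(ts)
for t in ts:
    p,M=pose(*t); q,e=ik(P,p,M@FL,q,.03); print(t,np.round(q,2),round(e,3))
E
```

```text
(-100, 0, 15, 0) [0.001, -0.023, -0.005, 0.0, -0.0, -0.0]
(-105, 0, 35, 0) [0.001, -0.028, -0.025, 0.0, -0.0, -0.0]
(-105, 0, 60, 4) [0.001, -0.028, -0.05, -0.07, -0.0, -0.0]
(-100, 0, 70, 12) [0.001, -0.023, -0.06, -0.209, -0.0, -0.0]
(-95, 0, 70, 20) [0.001, -0.018, -0.06, -0.349, 0.0, -0.0]
(-92, 0, 70, 28) [0.001, -0.015, -0.06, -0.488, 0.0, -0.0]
(-90, 0, 70, 36) [0.001, -0.013, -0.06, -0.628, 0.0, -0.0]
(-90, 0, 70, 40) [0.001, -0.013, -0.06, -0.698, 0.0, -0.0]
(-88, 0, 40, 40) [0.001, -0.011, -0.03, -0.698, 0.0, -0.0]
(-87, 0, 20, 40) [0.001, -0.01, -0.01, -0.698, 0.0, -0.0]
(-86, 0, 12, 40) [0.001, -0.009, -0.002, -0.698, 0.0, -0.0]
(-70, 0, 12, 40) [0.001, 0.007, -0.002, -0.698, 0.0, -0.0]
(-20, 0, 12, 40) [0.001, 0.057, -0.002, -0.698, 0.0, -0.0]
(10, 0, 12, 40) [0.001, 0.087, -0.002, -0.698, 0.0, -0.0]
(20, 0, 12, 40) [0.001, 0.097, -0.002, -0.698, 0.0, -0.0]
(-100, 0, 15, 0) [ 0.49  0.88 -0.5   1.88  0.74  0.58  1.04] 0.0
(-105, 0, 35, 0) [ 0.51  0.85 -0.52  1.89  0.72  0.6   1.06] 0.0
(-105, 0, 60, 4) [ 0.52  0.78 -0.52  1.95  0.74  0.53  1.03] 0.0
(-100, 0, 70, 12) [ 0.45  0.72 -0.37  2.06  0.85  0.28  0.92] 0.001
(-95, 0, 70, 20) [ 0.67  0.79 -0.68  2.17  1.72  0.4   0.11] 0.003
(-92, 0, 70, 28) [ 0.83  0.9  -0.91  2.28  2.12  0.63 -0.2 ] 0.001
(-90, 0, 70, 36) [ 0.9   1.02 -1.02  2.38  2.38  0.86 -0.36] 0.0
(-90, 0, 70, 40) [ 0.92  1.09 -1.04  2.43  2.5   0.97 -0.41] 0.0
(-88, 0, 40, 40) [ 0.91  1.17 -1.01  2.42  2.55  1.02 -0.41] 0.0
(-87, 0, 20, 40) [ 0.9   1.22 -0.99  2.41  2.59  1.05 -0.41] 0.0
(-86, 0, 12, 40) [ 0.9   1.24 -0.98  2.41  2.61  1.06 -0.41] 0.0
(-70, 0, 12, 40) [ 0.89  1.23 -0.98  2.37  2.59  1.03 -0.39] 0.0
(-20, 0, 12, 40) [ 0.86  1.21 -0.97  2.25  2.54  0.93 -0.34] 0.0
(10, 0, 12, 40) [ 0.83  1.2  -0.96  2.17  2.5   0.87 -0.31] 0.0
(20, 0, 12, 40) [ 0.82  1.2  -0.96  2.14  2.49  0.85 -0.3 ] 0.0
```

Request:
move_arm(
  moves=[
    [[0.001, -0.015, -0.002, 0, 0, 0], [0.001, -0.028, -0.02, 0, 0, 0], [0.001, -0.028, -0.06, 0, 0, 0], [0.001, -0.028, -0.1, -0.05, 0, 0], [0.001, -0.025, -0.12, -0.12, 0, 0], [0.001, -0.02, -0.12, -0.2, 0, 0], [0.001, -0.018, -0.12, -0.28, 0, 0], [0.001, -0.015, -0.12, -0.36, 0, 0], [0.001, -0.013, -0.12, -0.44, 0, 0], [0.001, -0.013, -0.12, -0.52, 0, 0], [0.001, -0.013, -0.12, -0.6, 0, 0], [0.001, -0.013, -0.12, -0.65, 0, 0], [0.001, -0.013, -0.12, -0.68, 0, 0], [0.001, -0.013, -0.12, -0.68, 0, 0]],
  ],
)

```text
clock: 15.7
eef_pos: [562.3, -131.4, 127.2]
tool_rot: [2.468, -0.005, 1.536]
force: [-0.3, -1.0, -0.6]
width: 60.0
```

```bash
python3 - <<'E'
from ov import *
chk([0.001, -0.013, -0.12, -0.68,0,0])
ov("side",(-43,0),0,"ov7")
im=get_image("wrist");cv2.imwrite("pics/w7.png",im["color"])
E
```

```text
cmd-err [-3.1 -0.1 -2.8] [0.006 0.003 0.004]
t 15.7 chute xyz [-92.8   0.  127.2] tilt 38.6 F [-0.3 -1.  -0.6] w 60.0 q [ 0.88  0.83 -0.93  2.4   2.47  0.7  -0.53]
```

View pics/ov7.png

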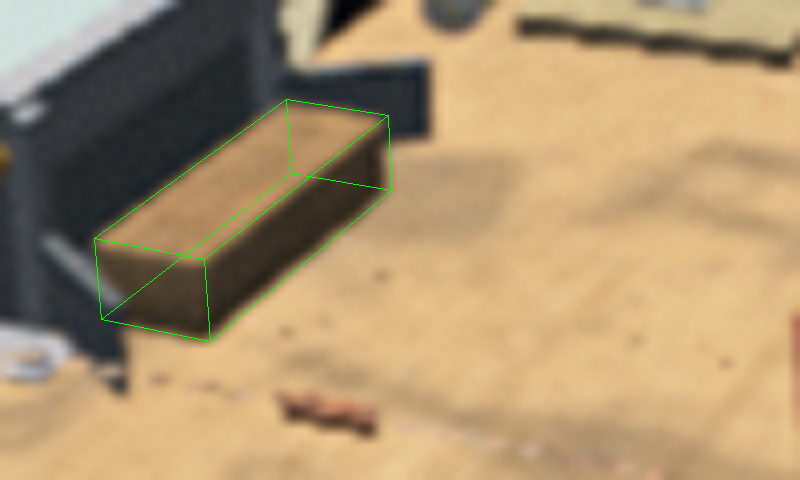

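```bash
python3 - <<'E'
from plan import *
where()
rowsf([(-95,0,60,39),(-95,0,12,39)])
E
```

```text
t 15.8 chute xyz [-90.2  -1.2 128.9] tilt 38.7 F [0.2 0.4 0. ] w 59.8 q [ 0.87  0.82 -0.92  2.4   2.47  0.7  -0.53]
(-95, 0, 60, 39) [-0.0, -0.048, 0.051, -0.0, 0.0, -0.0]
(-95, 0, 12, 39) [-0.0, -0.078, 0.088, -0.0, 0.0, -0.0]
```

View pics/w7.png

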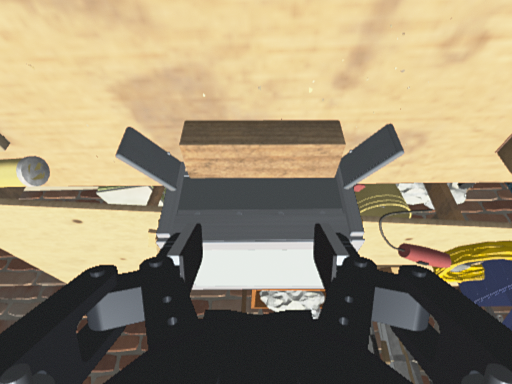

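Request:
move_arm(
  moves=[
    [[0, -0.02, 0.018, 0, 0, 0], [0, -0.048, 0.051, 0, 0, 0], [0, -0.065, 0.072, 0, 0, 0], [0, -0.074, 0.083, 0, 0, 0], [0, -0.078, 0.088, 0, 0, 0], [0, -0.078, 0.088, 0, 0, 0], [0, -0.078, 0.088, 0, 0, 0]],
  ],
)

```text
clock: 16.68
eef_pos: [560.4, -131.7, 13.1]
tool_rot: [2.461, 0.001, 1.537]
force: [0.7, 0.1, 0.4]
width: 59.6
```

```bash
python3 - <<'E'
from ov import *
chk([0, -0.078, 0.088,0,0,0])
ov("side",(-43,0),0,"ov8")
rowsf([(x,0,12,39) for x in (-85,-75,-45,-20,0,5,10,15,20)])
E
```

```text
cmd-err [ 0.4 -0.6  0.7] [-0.001 -0.001 -0.001]
t 16.675 chute xyz [-94.6  -0.3  13.1] tilt 39.0 F [0.7 0.1 0.4] w 59.6 q [ 0.83  1.15 -0.85  2.42  2.68  0.99 -0.56]
(-85, 0, 12, 39) [-0.0, 0.007, 0.007, -0.0, 0.0, -0.0]
(-75, 0, 12, 39) [-0.0, 0.015, 0.013, -0.0, 0.0, -0.0]
(-45, 0, 12, 39) [-0.0, 0.039, 0.032, -0.0, 0.0, -0.0]
(-20, 0, 12, 39) [-0.0, 0.058, 0.048, -0.0, 0.0, -0.0]
(0, 0, 12, 39) [-0.0, 0.074, 0.06, -0.0, 0.0, -0.0]
(5, 0, 12, 39) [-0.0, 0.077, 0.063, -0.0, 0.0, -0.0]
(10, 0, 12, 39) [-0.0, 0.081, 0.066, -0.0, 0.0, -0.0]
(15, 0, 12, 39) [-0.0, 0.085, 0.07, -0.0, 0.0, -0.0]
(20, 0, 12, 39) [-0.0, 0.089, 0.073, -0.0, 0.0, -0.0]
```

View pics/ov8.png

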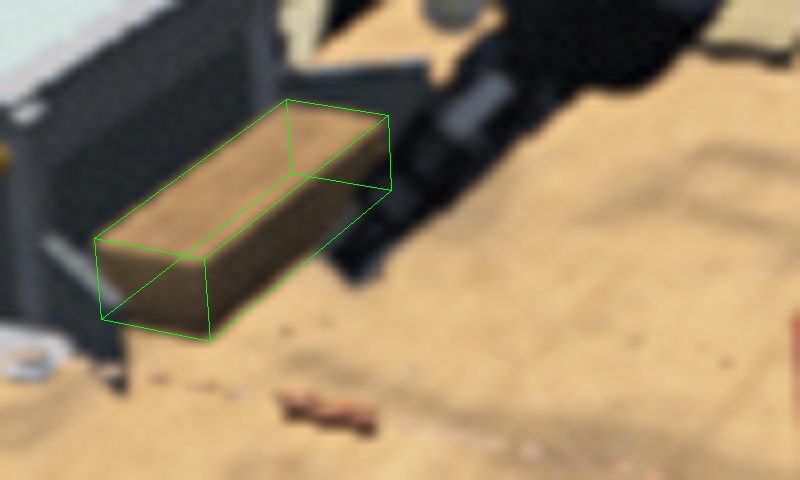

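Request:
move_arm(
  moves=[
    [[0, 0.009, 0.008, 0, 0, 0], [0, 0.014, 0.011, 0, 0, 0], [0, 0.019, 0.015, 0, 0, 0], [0, 0.023, 0.019, 0, 0, 0], [0, 0.028, 0.023, 0, 0, 0], [0, 0.033, 0.026, 0, 0, 0], [0, 0.037, 0.03, 0, 0, 0], [0, 0.042, 0.034, 0, 0, 0], [0, 0.047, 0.038, 0, 0, 0], [0, 0.051, 0.042, 0, 0, 0], [0, 0.056, 0.045, 0, 0, 0], [0, 0.058, 0.047, 0, 0, 0]],
  ],
)

```text
clock: 18.23
eef_pos: [634.9, -134.0, 12.2]
tool_rot: [2.461, -0.0, 1.536]
force: [-0.1, 0.2, -0.1]
width: 59.9
```

```bash
python3 - <<'E'
from ov import *
chk([0, 0.058, 0.047,0,0,0])
ov("side",(10,0),0,"ov9",win=(160,150,100,75))
im=get_image("top"); cv2.imwrite("pics/t9.png",cv2.resize(im["color"][60:210,180:340],None,fx=4,fy=4,interpolation=2))
rowsf([(x,0,12,39) for x in (-10,0,5,10,15,20)])
E
```

```text
cmd-err [ 0.2 -0.4 -0.2] [ 0.    -0.     0.001]
t 18.225 chute xyz [-20.1  -0.2  12.2] tilt 39.0 F [-0.1  0.2 -0.1] w 59.9 q [ 0.78  1.12 -0.83  2.24  2.6   0.83 -0.49]
(-10, 0, 12, 39) [-0.0, 0.008, 0.007, -0.0, 0.0, -0.0]
(0, 0, 12, 39) [-0.0, 0.016, 0.013, -0.0, 0.0, -0.0]
(5, 0, 12, 39) [-0.0, 0.019, 0.016, -0.0, 0.0, -0.0]
(10, 0, 12, 39) [-0.0, 0.023, 0.019, -0.0, 0.0, -0.0]
(15, 0, 12, 39) [-0.0, 0.027, 0.023, -0.0, 0.0, -0.0]
(20, 0, 12, 39) [-0.0, 0.031, 0.026, -0.0, 0.0, -0.0]
```

View pics/ov9.png

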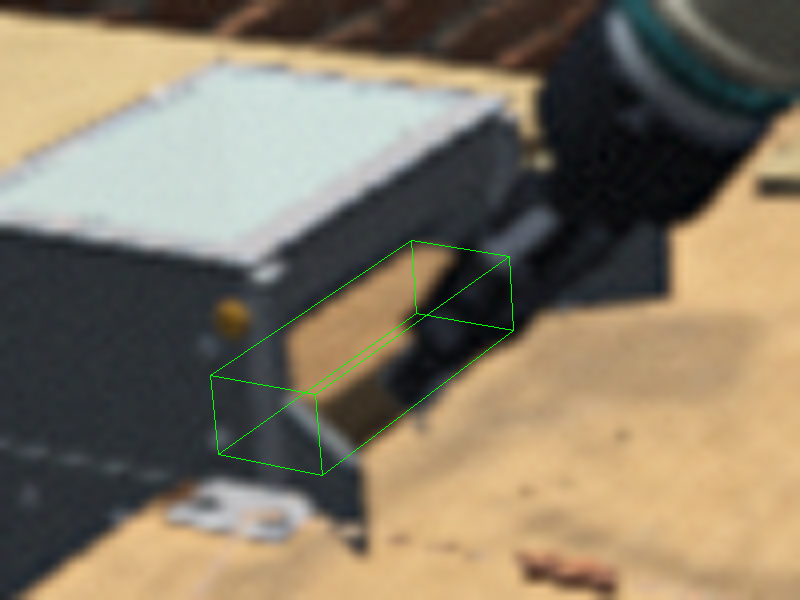

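View pics/t9.png

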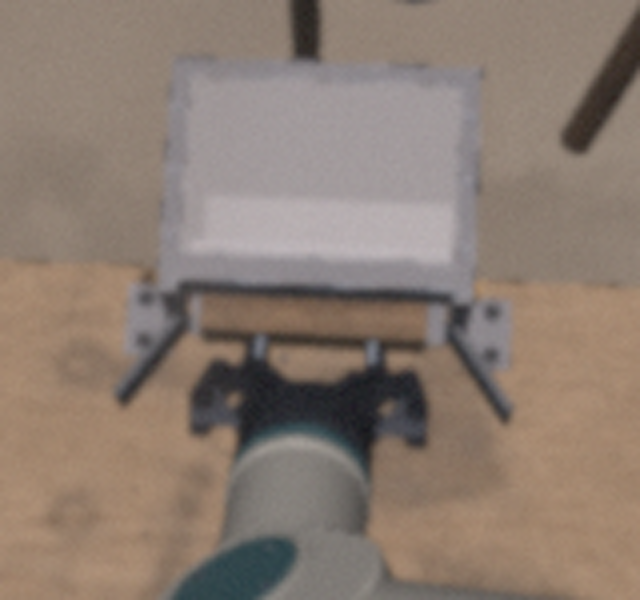

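Request:
move_arm(
  moves=[
    [[0, 0.003, 0.003, 0, 0, 0], [0, 0.006, 0.005, 0, 0, 0], [0, 0.009, 0.008, 0, 0, 0], [0, 0.012, 0.01, 0, 0, 0], [0, 0.016, 0.013, 0, 0, 0], [0, 0.019, 0.016, 0, 0, 0], [0, 0.022, 0.018, 0, 0, 0], [0, 0.022, 0.018, 0, 0, 0]],
  ],
)

```text
clock: 19.32
eef_pos: [663.4, -135.0, 12.2]
tool_rot: [2.461, -0.0, 1.536]
force: [-0.5, 0.8, -0.0]
width: 59.7
```

```bash
python3 - <<'E'
from ov import *
chk([0, 0.022, 0.018,0,0,0])
ov("side",(37,0),0,"ov10",win=(160,150,100,75))
im=get_image("top"); cv2.imwrite("pics/t10.png",cv2.resize(im["color"][60:210,180:340],None,fx=4,fy=4,interpolation=2))
E
```

```text
cmd-err [ 0.3 -0.4 -0. ] [-0.    -0.     0.001]
t 19.325 chute xyz [ 8.4 -0.2 12.2] tilt 39.0 F [-0.5  0.8 -0. ] w 59.7 q [ 0.75  1.11 -0.82  2.16  2.56  0.77 -0.47]
```

View pics/ov10.png

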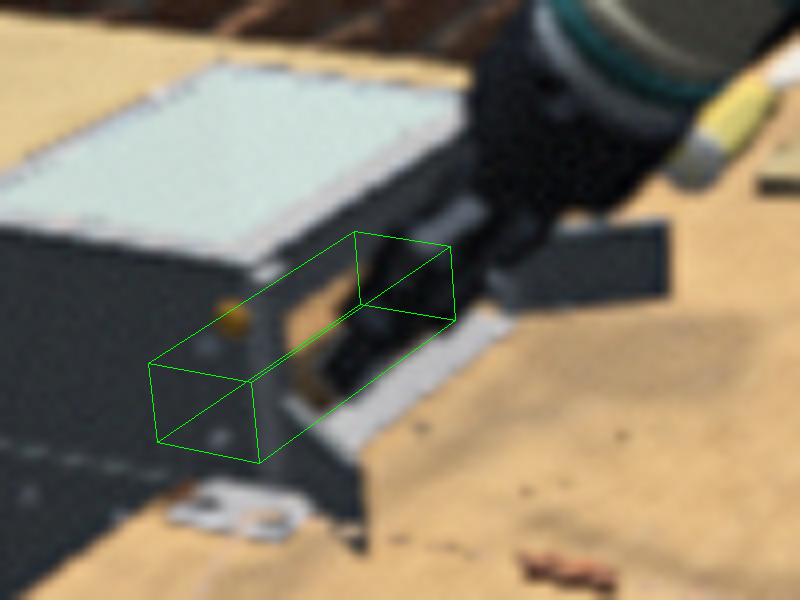

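View pics/t10.png

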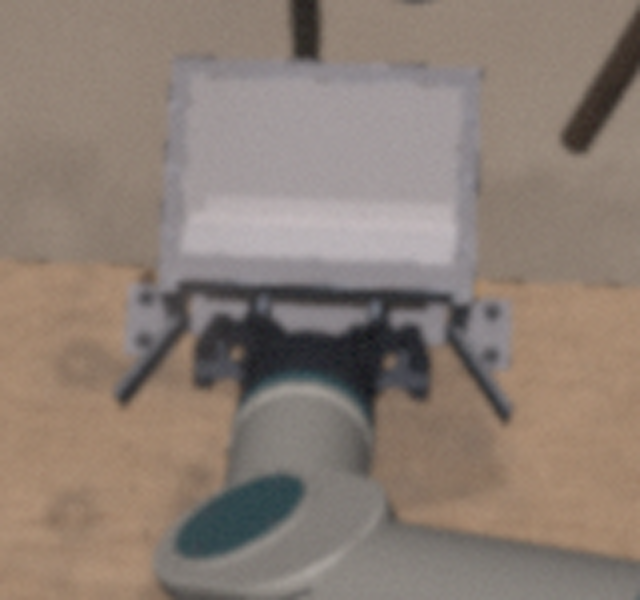

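Request:
move_arm(
  moves=[
    [[0, 0.002, 0.002, 0, 0, 0], [0, 0.004, 0.003, 0, 0, 0], [0, 0.005, 0.004, 0, 0, 0], [0, 0.005, 0.004, 0, 0, 0]],
  ],
)

```text
clock: 19.92
eef_pos: [669.4, -135.2, 12.1]
tool_rot: [2.461, -0.0, 1.536]
force: [0.3, -0.3, 0.4]
width: 59.6
```

```bash
python3 - <<'E'
from ov import *
chk([0, 0.005, 0.004,0,0,0])
ov("side",(300,0),0,"ov11",win=(180,160,70,50))
im=get_image("top"); cv2.imwrite("pics/t11.png",cv2.resize(im["color"][60:160,210:320],None,fx=5,fy=5,interpolation=2))
E
```

```text
cmd-err [-0.1 -0.4 -0.2] [ 0.    -0.     0.001]
t 19.925 chute xyz [14.5 -0.2 12.1] tilt 39.0 F [ 0.3 -0.3  0.4] w 59.6 q [ 0.75  1.11 -0.82  2.15  2.56  0.76 -0.46]
```

View pics/ov11.png

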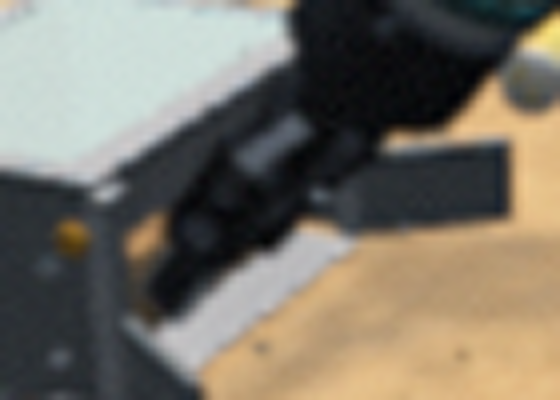

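View pics/t11.png

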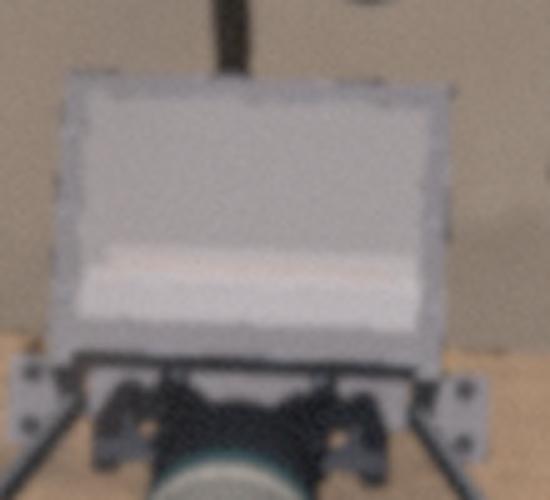

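Request:
move_arm(
  moves=[
    [[0, 0, 0, -0.04, 0, 0], [0, 0, 0, -0.07, 0, 0], [0, 0.001, 0.001, -0.07, 0, 0], [0, 0.003, 0.002, -0.07, 0, 0], [0, 0.003, 0.002, -0.07, 0, 0]],
  ],
)

```text
clock: 20.65
eef_pos: [673.6, -135.4, 13.0]
tool_rot: [2.391, 0.0, 1.536]
force: [-0.9, 0.1, -0.4]
width: 59.9
```

```bash
python3 - <<'E'
from ov import *
chk([0, 0.003, 0.002,-.07,0,0])
ov("side",(300,0),0,"ov12",win=(180,160,70,50))
im=get_image("top"); cv2.imwrite("pics/t12.png",cv2.resize(im["color"][60:160,210:320],None,fx=5,fy=5,interpolation=2))
rowsf([(x,0,12,43) for x in (20,23,26)])
E
```

```text
cmd-err [ 0.5 -0.4  0.4] [-0.001 -0.001  0.001]
t 20.65 chute xyz [18.6 -0.3 13. ] tilt 43.0 F [-0.9  0.1 -0.4] w 59.9 q [ 0.77  1.17 -0.85  2.18  2.66  0.86 -0.5 ]
(20, 0, 12, 43) [-0.0, 0.001, 0.002, -0.0, 0.0, -0.0]
(23, 0, 12, 43) [-0.0, 0.003, 0.004, -0.0, 0.0, -0.0]
(26, 0, 12, 43) [-0.0, 0.005, 0.006, -0.0, 0.0, -0.0]
```

View pics/ov12.png

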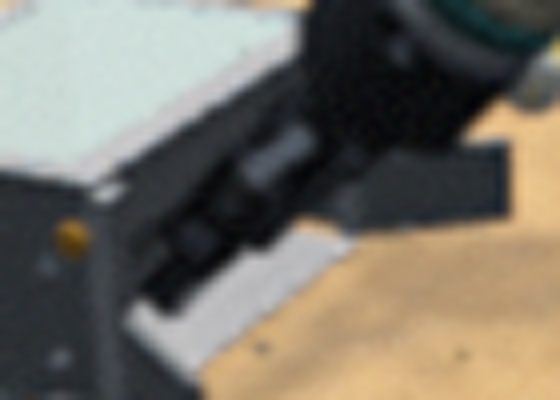

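View pics/t12.png

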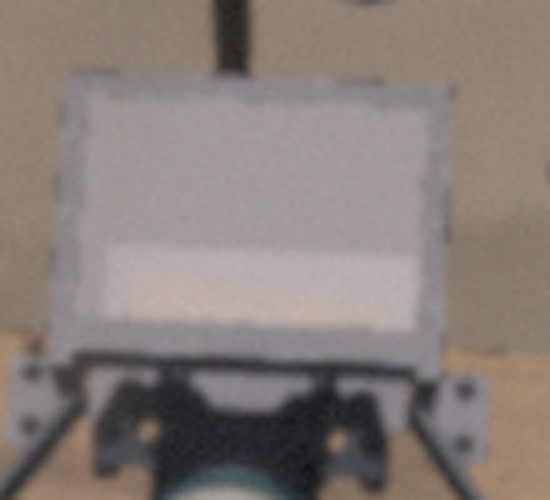

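Request:
move_arm(
  moves=[
    [[0, -0.004, -0.003, 0, 0, 0], [0, -0.009, -0.008, 0, 0, 0], [0, -0.013, -0.012, 0, 0, 0], [0, -0.018, -0.016, 0, 0, 0], [0, -0.022, -0.02, 0, 0, 0], [0, -0.026, -0.025, 0, 0, 0], [0, -0.031, -0.029, 0, 0, 0], [0, -0.037, -0.034, 0, 0, 0], [0, -0.044, -0.041, 0, 0, 0], [0, -0.051, -0.048, 0, 0, 0], [0, -0.057, -0.053, 0, 0, 0], [0, -0.057, -0.053, 0, 0, 0]],
  ],
)

```text
clock: 22.25
eef_pos: [594.3, -132.5, 12.0]
tool_rot: [2.393, -0.001, 1.537]
force: [0.2, -0.7, 0.4]
width: 59.9
```

```bash
python3 - <<'E'
from ov import *
chk([0, -0.057, -0.053,0,0,0])
ov("side",(300,0),0,"ov13",win=(170,155,80,60))
im=get_image("top"); cv2.imwrite("pics/t13.png",cv2.resize(im["color"][60:160,210:320],None,fx=5,fy=5,interpolation=2))
rowsf([(-60,0,60,40),(-80,0,120,38),(-90,0,180,36)])
E
```

```text
cmd-err [-1.  -0.2 -0.6] [0.001 0.    0.001]
t 22.25 chute xyz [-60.8   0.   12. ] tilt 42.9 F [ 0.2 -0.7  0.4] w 59.9 q [ 0.83  1.2  -0.86  2.37  2.74  1.03 -0.55]
(-60, 0, 60, 40) [-0.0, 0.032, -0.035, 0.052, 0.0, -0.0]
(-80, 0, 120, 38) [-0.0, 0.058, -0.092, 0.087, 0.0, -0.0]
(-90, 0, 180, 36) [-0.0, 0.092, -0.143, 0.122, 0.0, -0.0]
```

View pics/ov13.png

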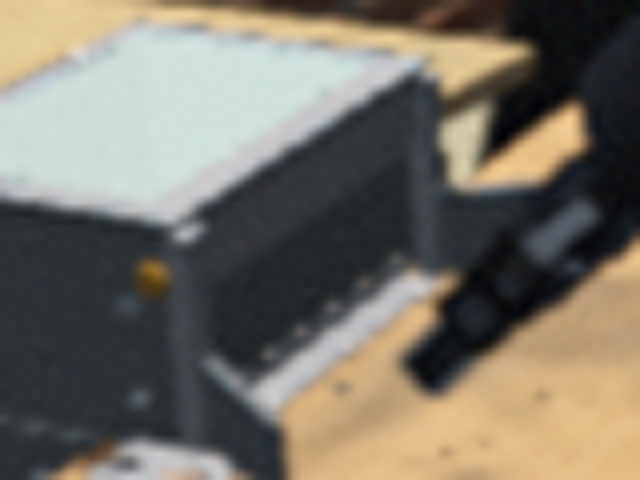

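View pics/t13.png

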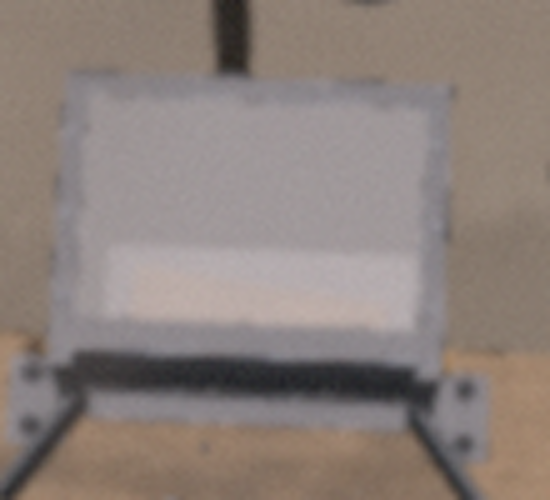

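Request:
move_arm(
  moves=[
    [[0, 0.01, -0.02, 0.02, 0, 0], [0, 0.032, -0.045, 0.05, 0, 0], [0, 0.045, -0.07, 0.07, 0, 0], [0, 0.055, -0.09, 0.087, 0, 0], [0, 0.055, -0.09, 0.087, 0, 0], [0, 0.055, -0.09, 0.087, 0, 0], [0, 0.055, -0.09, 0.087, 0, 0], [0, 0.055, -0.09, 0.087, 0, 0]],
  ],
)

```text
clock: 23.35
eef_pos: [573.6, -131.7, 114.6]
tool_rot: [2.48, -0.002, 1.537]
force: [-0.1, -0.2, 0.1]
width: 60.1
```

```bash
python3 - <<'E'
from ov import *
where()
im=get_image("side"); cv2.imwrite("pics/s14.png",im["color"])
a=cv2.imread("pics/side0.png")[160:215,150:245]; b=im["color"][160:215,150:245]
cv2.imwrite("pics/cmp.png",cv2.resize(np.vstack([a,b]),None,fx=5,fy=5,interpolation=2))
t=get_image("top")
for n in ("sanding_block","try_square","pencil","offcut"):
    for c,i in (("top",t),("side",im)):
        r=models.place_of(c,n); print(n,c,[(np.round(x["uv"],1).tolist(),round(x["score"],2)) for x in r[:1]])
E
```

```text
t 23.35 chute xyz [-8.140e+01  1.000e-01  1.146e+02] tilt 37.9 F [-0.1 -0.2  0.1] w 60.1 q [ 0.85  0.85 -0.91  2.37  2.46  0.7  -0.51]
sanding_block top [([141.0, 154.0], 0.84)]
sanding_block side [([163.4, 249.8], 0.91)]
try_square top [([387.3, 243.0], 0.88)]
try_square side [([316.9, 175.6], 0.82)]
pencil top []
pencil side [([291.6, 222.5], 0.57)]
offcut top []
offcut side []
```

View pics/cmp.png

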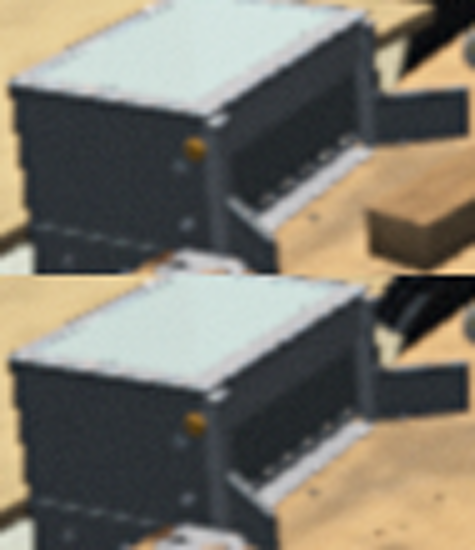

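View pics/s14.png

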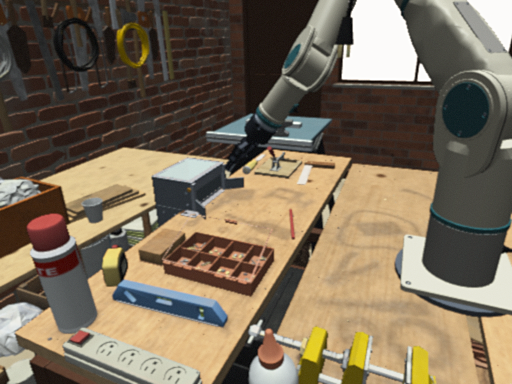

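The flap looks the same as at the start, so it is shut. The offcut is gone from the bench, and the other items haven't moved.

```bash
python3 -c "
from cell import job
print(job.finish_job())"
```

```text
the job is handed in; nothing more can be done
None
```

The offcut is in the hopper, the flap is shut, and I handed the job in at about 23.5 s of the 67 s allowed.

**How it went:** With the fingers upright and partly open, I pushed the offcut square to the chute and about 8 mm left onto its centreline. I then leaned the fingers 39 to 43 degrees, tips ahead, and pushed it in broadside under the flap. It dropped when the tool centre point was about 18 mm past the flap's plane, and I drew the fingers straight back out. It was only ever pushed, and the force readings I took stayed around 2 N or less.

**Last checks:**
- **Offcut:** it no longer shows on the bench or in the mouth, and a wood-coloured shape shows through the roof window where the hopper is. Neither camera's network finds the offcut any more.
- **Flap:** in the side picture its lower edge looks the same as in the first picture.
- **Sanding block and try square:** both show where they were, within 1 to 2 pixels.
- **Pencil:** it was found unmoved within 2 pixels in the side picture only. The top camera's network did not report it, probably because the arm covered it.

**What did not go to plan:** the first approach move stopped short, high above the bench, because two joints reached the end of their range. I re-posed the arm there, touching nothing, and carried on.

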